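Pack the density kit from a sprung-flap dispenser

ROBOT

A 7-joint arm with a two-finger parallel gripper is mounted at the origin on the work surface. World frame = base frame: x ahead of the robot, y to its left, z up, the work surface at z = 0. Lengths are in m, angles in rad, forces in N, time in s.
With the tool pointing down it reaches from about 0.425 to 0.875 m from the base axis. Payload 4.7 kg.
Tool frame: the origin (TCP) lies where the fingers leave the gripper's body, on its centre line; the fingertips stand 70 mm ahead of it and the grasp point (between the pads) lies 51 mm ahead of it; z points along the fingers, y is the line along which they close (so a half turn about z gives the same grasp; the last joint's range is limited). The gripper opens to 87 mm and grips with 3 to 60 N. Pads are 19 mm wide; open, the fingers measure 117 mm over their backs; the gripper's body (75 mm by 190 mm) begins 51 mm behind the grasp point.
Start: joints at [1.313, 0.321, -0.07, 1.45, 0.023, 1.371, -0.057], TCP at [0.174, -0.626, 0.292] pointing down, gripper open.
Joint ranges: [-2.86, 2.86], [-0.3, 2.09], [-1.38, 1.24], [0.06, 2.45], [-1.56, 4.7], [0.09, 2.05], [-2.69, 2.69]. Speed limits (rad/s): [2.57, 2.57, 3.14, 3.14, 3.14, 3.14, 3.14].

INTERFACE

Orientations are given as a rotation vector (axis times angle).
In Python, from bench import get_state, get_image, get_calibration, close_job gives the robot as it stands.
- The arm moves only by the tool send_rows, never from a script. Its argument "rows" is a list of rows, each an object of numbers: "hand": the finger opening in mm, from 0 to 87; "x", "y", "z": the shift along the world's x, y, z in mm; "roll": the turn about the world's z in degrees. A call has 1 to 10 rows; each row shifts and turns the commanded pose from where the row before left it; what a row does not reach is not made up. A row lasts 1/10 s, in which the tool goes at most 50 mm and 8.59 degrees, less where a joint would pass 70% of its speed; a pose out of reach is approached as far as the arm can. A call is refused whole if a number of a shift passes 50 or a number of a turn 8.59, either way. A call with a gripper value outside its range is refused whole. The fingers move at their own pace and stop on an object; "force" is the grip in N (left out, the last holds). Time passes only in rows, so rows that do not move let the fingers close. It gives the time, the measured TCP pose, the force, the opening and the grip force at its end, in the units of the state.
- get_state(): the state, without advancing time (a new reading comes with each control period).
- get_image(name): name is "side" or "top"; returns the picture (384x512x3 uint8, blue, green, red); there is no depth.
- get_calibration(name): a dict with "mtx" (3x3 intrinsics, pixels), "world_from_camera" (4x4, takes a point from camera to world coordinates). Camera axes: x right, y down, z forward; pixel columns grow to the right and rows downward; lengths in m; the calibration is good to about 2 mm. A picture is of the moment at which its call begins. get_calibration takes no time and is no camera call.
- close_job(): hands the job in; it is judged then, once.
The state is a dict: "time": time; "joint_positions": joint angles; "qd": joint speeds; "joint_torque": joint torques, N m; "position": TCP position; "tool_rot": TCP orientation; "ft_force": force on the tool from outside, world axes, zero at the start; "torque": the same for the moment, N m; "grip_width": opening from 0.0 (shut) to 1.0 (fully open); "grip_force": force on a finger pad.
Only numpy, scipy, OpenCV 4.12 (cv2) and the standard library are available. Lean on these libraries where they do the work, as an engineer would, in place of code of your own. Each camera call takes 0.05 s, during which the arm holds its last target. There are 200 camera calls.

TASK

Pack the density kit for the next class: take every aluminium bar out from behind the dispenser's spring flap, holding the flap open with the hand as you reach in, and put the bars in the two narrower compartments of the wooden case and the glass flask and the steel can in its wide one. When all of it is in, lower the lid gently until it is fully closed, without letting it slam; leave the dispenser's flap shut and the other things on the bench where they are.

Things in the scene. Friction and masses are not known exactly. Their poses are not given: they have to be found in the camera images.
- bar1_mid (a point): centre of one aluminium density bar, a plain upright block 18 x 32 x 96 mm (its own x, y, z; z is its length, upright at the start), about 150 g. It stands in one of the four slots of the dispenser behind the flap, its 32 mm width along the dispenser's y. Not every bar is there in every run.
- bar2_mid (a point): centre of one aluminium density bar, a plain upright block 18 x 32 x 96 mm (its own x, y, z; z is its length, upright at the start), about 150 g. It stands in one of the four slots of the dispenser behind the flap, its 32 mm width along the dispenser's y. Not every bar is there in every run.
- bar3_mid (a point): centre of one aluminium density bar, a plain upright block 18 x 32 x 96 mm (its own x, y, z; z is its length, upright at the start), about 150 g. It stands in one of the four slots of the dispenser behind the flap, its 32 mm width along the dispenser's y. Not every bar is there in every run.
- bar4_mid (a point): centre of one aluminium density bar, a plain upright block 18 x 32 x 96 mm (its own x, y, z; z is its length, upright at the start), about 150 g. It stands in one of the four slots of the dispenser behind the flap, its 32 mm width along the dispenser's y. Not every bar is there in every run.
- dispenser: fixed grey dispenser, 125 (x) x 244 mm (y); origin on the table under the middle of the slots, +x away from the robot. Slots at x = 0, y = -90, -30, 30, 90 mm: floor 20 mm, ribs to 45 mm above the table, 1.5 to 2.5 mm play. A bar's top is at 116 mm; 28 mm between neighbouring bars. Back wall from x = 69 mm, 90 mm tall; end walls 55 mm tall. A clear spring flap covers the bars.
- flap (a joint): angle of the clear flap: 0 shut, to 0.6 rad open. Hinged along y at the dispenser's front (x = -42, z = 30 mm), an upright plate whose lip runs back over the bars' tops. It swings open towards the robot (dispenser -x); a spring shuts it with 2 to 4 N at the lip when let go. Fingers holding it forward by about 0.22 rad clear a bar.
- flap_lip (a point): middle of the steel bead (8 mm thick, along y) that ends the flap's lip: shut, x = 8 mm in the dispenser's frame and 124.5 mm above the table; 9 mm higher when 0.25 rad open. Between bead and back wall is a 57 mm gap where fingers go down from above beside and behind a bar, then sweep the bead towards the robot and hold it there while taking the bar.
- case: fixed wooden case, 162 (x) x 242 (y) x 110 mm tall, walls and floor 6 mm; origin on the table under its middle, +x away from the robot. Two low dividers along x (5 mm thick, tops 36 mm above the table) at y = -45 and 15 mm: the narrow compartments y -115 to -47 and -43 to 12 mm take two bars each, one behind the other, the wide one y 18 to 115 mm flask and can. Inner height 104 mm: all goes in standing.
- lid (a joint): opening angle (rad) of the case's wooden lid, hinged along the case's far (+x) rim: 0 closed, 1.95 fully back; starts open at about 1.6 to 1.8. Its stiff hinge keeps it where it is left (about 2 N at the free edge moves it).
- lid_hinge (a point): point on the lid's hinge axis, middle of the far rim (case x = 81 mm, 110.5 mm above the table); the axis runs along the case's y
- lid_edge (a point): middle of the lid's free edge, 162 mm from the hinge; the lid is 8 mm thick and 242 mm wide. A steel knob stands on its outer face 30 mm from this edge, at mid-width, 40 mm tall.
- flask_mid (a point): middle (48 mm up, on the axis) of the stoppered conical glass flask, 96 mm tall, base 60 mm diameter; its neck, 28 mm diameter from 56 to 86 mm up with a 34 mm rim above, is where it is lifted. Stands on the bench in front of dispenser and case, about 180 g
- can_mid (a point): middle (46 mm up, on the axis) of the lidded steel can, 60 mm diameter and 44 mm tall, with a tall black knob on it, 24 mm diameter from 44 to 84 mm up with a 32 mm head to 92 mm, by which it is lifted. Stands on the bench in front of dispenser and case, about 220 g
- beaker: bystander: the empty glass beaker, on the bench; origin at its foot
- dish: bystander: the glass dish, on the bench; origin at its foot
- spatula: bystander: the spatula, on the bench; origin at its foot
- mortar: bystander: the mortar bowl, on the bench; origin at its foot
- notebook: bystander: the notebook, on the bench; origin at its foot

How it is judged:
On the way, in this order (a step that is already met when the one before it is completed fails the run):
1. every bar, the flask and the can are in their compartments of the case, the lid still open (x of bar1_mid in the frame of case between -0.075 and 0.075 m and y of bar1_mid in the frame of case between -0.115 and 0.02 m and z of bar1_mid in the frame of case between 0 and 0.08 m and x of bar2_mid in the frame of case between -0.075 and 0.075 m and y of bar2_mid in the frame of case between -0.115 and 0.02 m and z of bar2_mid in the frame of case between 0 and 0.08 m and x of bar3_mid in the frame of case between -0.075 and 0.075 m and y of bar3_mid in the frame of case between -0.115 and 0.02 m and z of bar3_mid in the frame of case between 0 and 0.08 m and x of bar4_mid in the frame of case between -0.075 and 0.075 m and y of bar4_mid in the frame of case between -0.115 and 0.02 m and z of bar4_mid in the frame of case between 0 and 0.08 m and x of flask_mid in the frame of case between -0.075 and 0.075 m and y of flask_mid in the frame of case between 0.015 and 0.115 m and z of flask_mid in the frame of case between 0 and 0.08 m and x of can_mid in the frame of case between -0.075 and 0.075 m and y of can_mid in the frame of case between 0.015 and 0.115 m and z of can_mid in the frame of case between 0 and 0.08 m and value of joint lid above 0.8 rad), for 0.2 s.
2. the lid is closed over them (value of joint lid below 0.05 rad), for 0.2 s.
At the end, for the whole second after the job is handed in: The centre of every bar lies inside the two narrow compartments and the centres of flask and can inside the wide one, all below the rim; the lid is closed (under 0.05 rad) and the flap is shut (under 0.05 rad) (x of bar1_mid in the frame of case between -0.075 and 0.075 m and y of bar1_mid in the frame of case between -0.115 and 0.02 m and z of bar1_mid in the frame of case between 0 and 0.08 m and x of bar2_mid in the frame of case between -0.075 and 0.075 m and y of bar2_mid in the frame of case between -0.115 and 0.02 m and z of bar2_mid in the frame of case between 0 and 0.08 m and x of bar3_mid in the frame of case between -0.075 and 0.075 m and y of bar3_mid in the frame of case between -0.115 and 0.02 m and z of bar3_mid in the frame of case between 0 and 0.08 m and x of bar4_mid in the frame of case between -0.075 and 0.075 m and y of bar4_mid in the frame of case between -0.115 and 0.02 m and z of bar4_mid in the frame of case between 0 and 0.08 m and x of flask_mid in the frame of case between -0.075 and 0.075 m and y of flask_mid in the frame of case between 0.015 and 0.115 m and z of flask_mid in the frame of case between 0 and 0.08 m and x of can_mid in the frame of case between -0.075 and 0.075 m and y of can_mid in the frame of case between 0.015 and 0.115 m and z of can_mid in the frame of case between 0 and 0.08 m and value of joint each of lid, flap below 0.05 rad); the robot touches nothing.
It fails at once if the lid slams (turns shut faster than 4 rad/s) (velocity of joint lid below -4 rad/s).
It fails at once if another thing on the bench is moved more than 40 mm (distance of any of beaker, dish, spatula, mortar, notebook from where it was at the start of the episode above 0.04 m).
Of bar1, bar2, bar3, bar4 only 2 to 4 are there at a start; the rules pass over those that are not, and their reading is None.
At some moment in a run one of flask, can may be knocked a few centimetres aside while the robot is not near it.
Once in a run the grip may slacken for a moment while it holds something.
It also fails if it takes over 210 s, if anything falls off the work surface, if the arm or the gripper's body presses on something with over 40 N, if the wrist force passes 120 N, or if a joint passes its speed limit or range.

## Working session

There is one attempt and no reset: what is moved stays moved. The work goes in short steps, Python scripts to look and compute and a tool call to move; the robot and the scene stay as the last step left them, time stands still between calls to the robot, and variables do not carry over. Pictures are saved under pics/ and viewed, at most 14 in all, crops included, and the job is handed in when it is done.

Besides the shell and the picture viewer there is one more tool, called after ">>>" as name(argument=value, ...) on one line, values as JSON. send_rows: Moves the arm, as the interface text tells. Its arguments: {"type":"object","properties":{"rows":{"type":"array","items":{"type":"object","properties":{"hand":{"type":"number"},"x":{"type":"number"},"y":{"type":"number"},"z":{"type":"number"},"roll":{"type":"number"}}}},"force":{"type":"number"}},"required":["rows"]}

```bash
mkdir -p pics; cat > h.py <<'E'
import numpy as np, cv2
from bench import get_state,get_image,get_calibration
def save(n,f):
    im=get_image(n); cv2.imwrite('pics/'+f,im); return im
def ray(n,u,v,z):
    c=get_calibration(n);K=np.array(c['mtx']);T=np.array(c['world_from_camera'])
    d=T[:3,:3]@np.linalg.inv(K)@[u,v,1];o=T[:3,3]
    return o+d*(z-o[2])/d[2]
def proj(n,p):
    c=get_calibration(n);K=np.array(c['mtx']);T=np.linalg.inv(np.array(c['world_from_camera']))
    q=K@(T[:3,:3]@np.asarray(p,float)+T[:3,3]);return q[:2]/q[2]
def tri(ut,us):
    A=[];b=[]
    for n,p in(('top',ut),('side',us)):
        c=get_calibration(n);K=np.array(c['mtx']);T=np.array(c['world_from_camera'])
        d=T[:3,:3]@np.linalg.inv(K)@[p[0],p[1],1];d/=np.linalg.norm(d);P=np.eye(3)-np.outer(d,d);A.append(P);b.append(P@T[:3,3])
    return np.linalg.solve(A[0]+A[1],b[0]+b[1])
E
python3 - <<'E'
from h import *
for n in('top','side'):
    save(n,n+'0.png');im=cv2.imread('pics/'+n+'0.png');cv2.imwrite('pics/'+n+'0b.png',cv2.resize(im,(800,600),interpolation=cv2.INTER_CUBIC))
    c=get_calibration(n);print(n,np.round(c['mtx'],1).tolist(),np.round(c['world_from_camera'],3).tolist())
s=get_state();print(s['position'],s['tool_rot'],s['grip_width'],s['time'])
E
```

```text
top [[357.9, 0.0, 257.0], [0.0, 357.9, 187.6], [0.0, 0.0, 1.0]] [[0.025, -0.984, 0.176, 0.369], [-1.0, -0.026, 0.001, -0.032], [0.004, -0.176, -0.984, 1.145], [0.0, 0.0, 0.0, 1.0]]
side [[415.8, 0.0, 250.3], [0.0, 415.8, 193.2], [0.0, 0.0, 1.0]] [[1.0, -0.024, 0.014, 0.512], [-0.026, -0.603, 0.798, -1.265], [-0.01, -0.798, -0.603, 1.042], [0.0, 0.0, 0.0, 1.0]]
[ 0.17436734 -0.62577465  0.29128683] [-3.11094463e+00 -4.25466560e-01  4.99620881e-04] 0.9983380446412319 0.1
```

View pics/top0b.png

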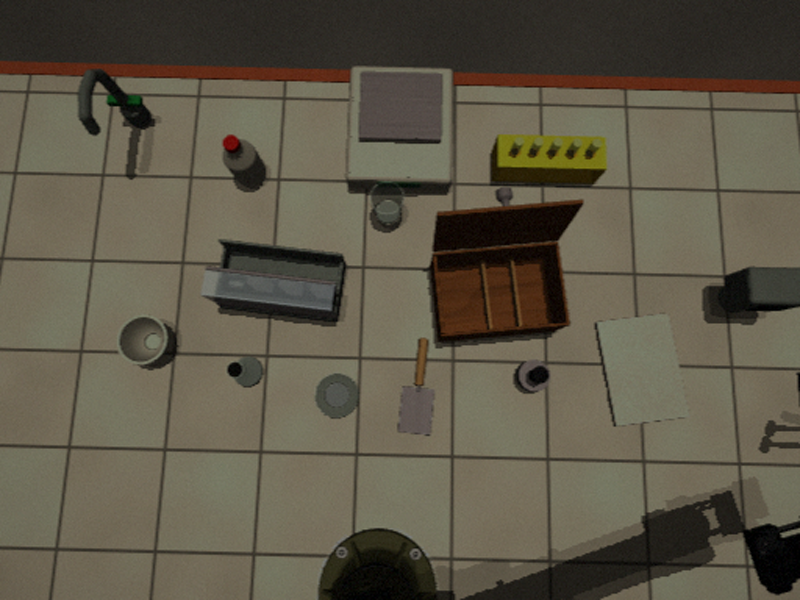

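View pics/side0b.png

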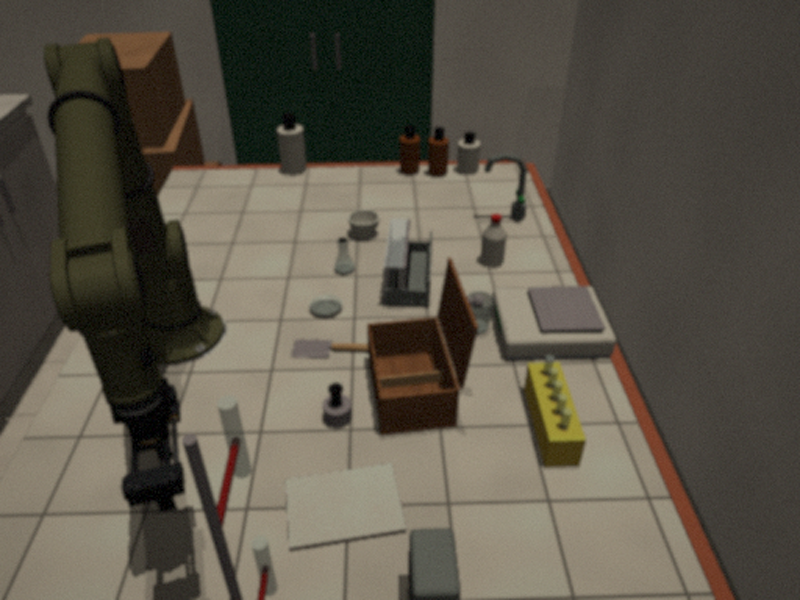

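The top view shows the dispenser near (275,282), the case near (500,290), the flask's stopper at (235,370) and the can's knob at (537,375), all at 800-px scale. Next I'll take brightened close crops to measure from.

```bash
python3 - <<'E'
from h import *
im=cv2.imread('pics/top0.png')
def crop(im,x,y,w,h,f):
    c=cv2.resize(im[y:y+h,x:x+w],(800,int(800*h/w)),interpolation=cv2.INTER_CUBIC)
    c=np.clip(255*(c/255.)**0.55,0,255).astype(np.uint8); cv2.imwrite('pics/'+f,c)
crop(im,125,145,100,75,'d.png')
crop(im,265,120,110,82,'c.png')
E
```

```text
(no output)
```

View pics/d.png

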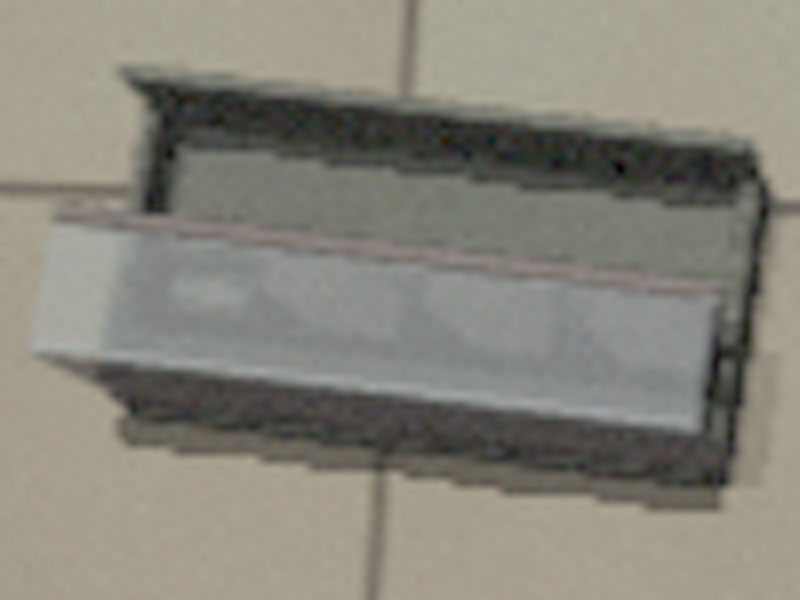

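View pics/c.png

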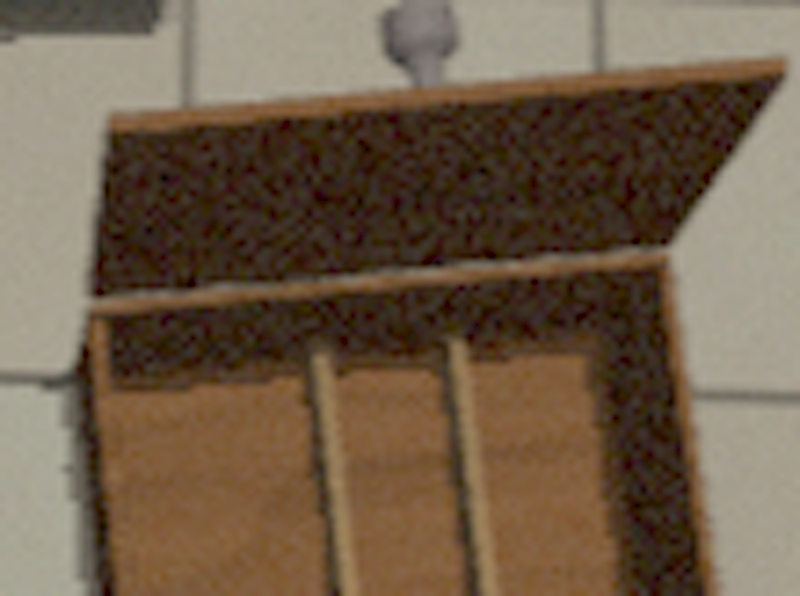

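The crop shows the bead running from (55,212) to (720,288) in the dispenser crop. The case's far rim runs from (92,303) to (668,255). I'll estimate the poses from these and overlay them, adding the side view.

```bash
cat >> h.py <<'E'
def w(pose,p):
    x,y,a=pose;c,s=np.cos(a),np.sin(a);return np.array([x+c*p[0]-s*p[1],y+s*p[0]+c*p[1],p[2]])
def line(im,n,pose,pts,col,S,o):
    q=np.array([(proj(n,w(pose,p))-o)*S for p in pts]);cv2.polylines(im,[np.round(q).astype(int)],False,col,1,cv2.LINE_AA)
E
cat > ov.py <<'E'
from h import *
import sys
b=[ray('top',125+u/8,145+v/8,.1245) for u,v in((55,212),(720,288))]
m=(b[0]+b[1])/2;d=b[0]-b[1];a=np.arctan2(-d[0],d[1]);print('bead len',np.linalg.norm(d),'yaw',a)
D=(m[0]-.008*np.cos(a),m[1]-.008*np.sin(a),a);print('disp',np.round(D,4))
for u,v in((125,70),(755,145)): print('back corner',ray('top',125+u/8,145+v/8,.09))
r=[ray('top',265+u/7.27,120+v/7.27,.110) for u,v in((92,303),(668,255))]
m=(r[0]+r[1])/2;d=r[0]-r[1];a=np.arctan2(-d[0],d[1]);print('rim len',np.linalg.norm(d),'yaw',a)
C=(m[0]-.081*np.cos(a),m[1]-.081*np.sin(a),a);print('case',np.round(C,4))
for n,pt in(('flask',(235/1.5625,369/1.5625,.096)),('can',(538/1.5625,375/1.5625,.092))): print(n,ray('top',*pt))
E
cat > ov2.py <<'E'
from h import *
def draw(n,D,C,x,y,ww,hh,S,f,src):
    im=cv2.imread(src)[y:y+hh,x:x+ww];im=cv2.resize(im,None,fx=S,fy=S,interpolation=cv2.INTER_CUBIC)
    im=np.clip(255*(im/255.)**0.55,0,255).astype(np.uint8);o=np.array([x,y])-0.0
    for xx in(.069,):line(im,n,D,[(xx,-.122,.09),(xx,.122,.09)],(0,0,255),S,o)
    line(im,n,D,[(.008,-.12,.1245),(.008,.12,.1245)],(0,255,0),S,o)
    for yy in(-.09,-.03,.03,.09):
        line(im,n,D,[(sx*.009,yy+sy*.016,.116) for sx,sy in((1,1),(1,-1),(-1,-1),(-1,1),(1,1))],(255,0,0),S,o)
    line(im,n,C,[(sx*.081,sy*.121,.11) for sx,sy in((1,1),(1,-1),(-1,-1),(-1,1),(1,1))],(0,255,0),S,o)
    for yy in(-.045,.015):line(im,n,C,[(-.075,yy,.036),(.075,yy,.036)],(0,0,255),S,o)
    cv2.imwrite('pics/'+f,im);return im
E
python3 ov.py
```

```text
bead len 0.24456055868923385 yaw -0.08968679252210887
disp [ 0.571   0.2138 -0.0897]
back corner [0.65323702 0.3254734  0.09      ]
back corner [0.63020756 0.08473453 0.09      ]
rim len 0.23802726087932305 yaw 0.11170876025420516
case [ 0.567  -0.218   0.1117]
flask [0.40549493 0.27470036 0.096     ]
can [ 0.40894799 -0.28961151  0.092     ]
```

```bash
python3 - <<'E'
from ov2 import *
D=(.571,.2138,-.0897);C=(.567,-.218,.1117)
a=draw('top',D,C,120,125,260,110,3,'o1.png','pics/top0.png')
b=draw('side',D,C,200,130,130,90,6,'o2.png','pics/side0.png')
cv2.imwrite('pics/o.png',a)
c=draw('side',D,C,235,130,55,75,8,'o3.png','pics/side0.png')
raw=cv2.imread('pics/side0.png')[130:205,235:290];raw=cv2.resize(raw,None,fx=7,fy=8,interpolation=cv2.INTER_CUBIC);raw=np.clip(255*(raw/255.)**0.55,0,255).astype(np.uint8)
cc=cv2.resize(c,(400,600));cv2.imwrite('pics/o3.png',np.hstack([cc,cv2.resize(raw,(400,600))]))
E
```

```text
(no output)
```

View pics/o.png

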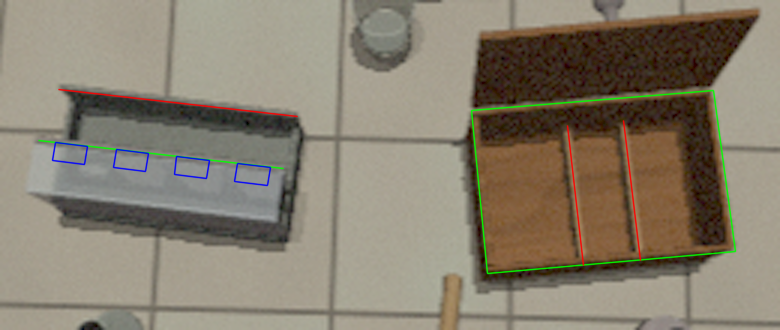

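View pics/o3.png

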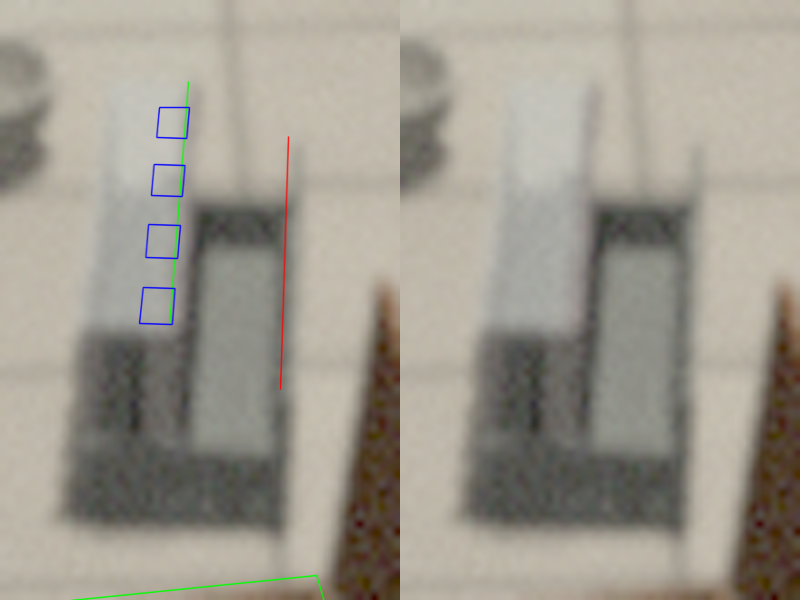

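The overlays fit within about 2 mm. To see which slots are occupied, I'll stretch the contrast on the flap region and outline where each bar would be.

```bash
python3 - <<'E'
from h import *
D=(.5715,.2138,-.0897);S=8
o=np.array([120,155])
ims=[cv2.imread('pics/top0.png')]+[get_image('top') for _ in range(5)]
im=np.mean(ims,axis=0)[155:205,120:220].astype(np.float32)
im=cv2.resize(im,None,fx=S,fy=S,interpolation=cv2.INTER_CUBIC)
g=np.clip((im-60)*255/70,0,255).astype(np.uint8);g2=g.copy()
for yy in(-.09,-.03,.03,.09):
    line(g2,'top',D,[(-.009,yy+.016,.116),(-.009,yy-.016,.116),(-.009,yy-.016,.02),(-.009,yy+.016,.02),(-.009,yy+.016,.116)],(255,0,0),S,o)
cv2.imwrite('pics/e.png',cv2.resize(np.vstack([g,g2]),(600,600)))
print(im.min(),im.max())
E
```

```text
3.4684992 129.03781
```

View pics/e.png

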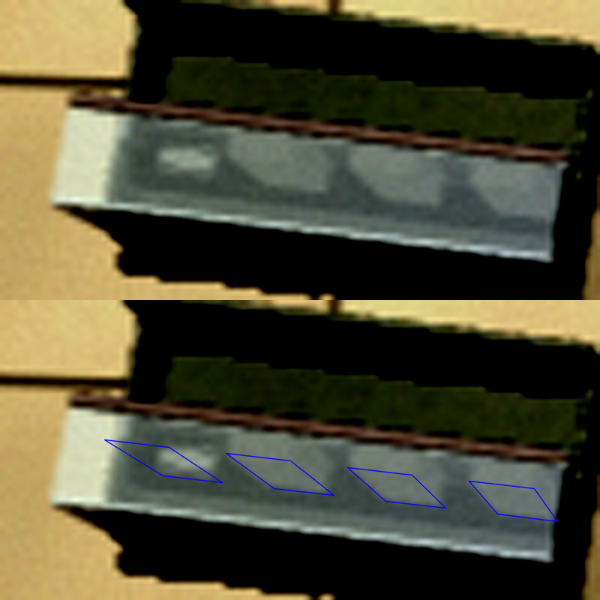

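The stretched picture shows bars in the slots at y = +30, -30 and -90. The +90 slot is empty, with its bright slot floor showing at (187,157). I'll start with the -90 slot and move above and behind that bar.

>>> send_rows(rows=[{"x":23,"y":41,"roll":-2.1,"hand":46},{"x":23,"y":41,"roll":-2.1},{"x":23,"y":41,"roll":-2.1},{"x":23,"y":41,"roll":-2.1},{"x":23,"y":41,"roll":-2.1},{"x":23,"y":41,"roll":-2.1},{"x":23,"y":41,"roll":-2.1},{"x":23,"y":41,"roll":-2.1},{"x":23,"y":41,"roll":-2.1},{"x":23,"y":41,"roll":-1.8}], force=40)

```text
schema error: expected keys hand, x, y, z, roll
```

>>> send_rows(rows=[{"x":24,"y":42},{"x":24,"y":42},{"x":24,"y":42},{"x":24,"y":42},{"x":24,"y":42},{"x":24,"y":42},{"x":24,"y":42},{"x":24,"y":42},{},{}])

```text
schema error: expected keys hand, x, y, z, roll
```

>>> send_rows(rows=[{"x":23,"y":41,"z":0,"roll":-2.1,"hand":46},{"x":23,"y":41,"z":0,"roll":-2.1,"hand":46},{"x":23,"y":41,"z":0,"roll":-2.1,"hand":46},{"x":23,"y":41,"z":0,"roll":-2.1,"hand":46},{"x":23,"y":41,"z":0,"roll":-2.1,"hand":46},{"x":23,"y":41,"z":0,"roll":-2.1,"hand":46},{"x":23,"y":41,"z":0,"roll":-2.1,"hand":46},{"x":23,"y":41,"z":0,"roll":-2.1,"hand":46},{"x":23,"y":41,"z":0,"roll":-2.1,"hand":46},{"x":23,"y":41,"z":0,"roll":-1.8,"hand":46}], force=40)

```text
time: 1.35
position: [0.4051, -0.2143, 0.2926]
tool_rot: [3.137, -0.143, 0.001]
ft_force: [-0.1, -0.2, 0.7]
grip_width: 0.531
grip_force: 0.0
```

>>> send_rows(rows=[{"x":24,"y":42,"z":0,"roll":0,"hand":46},{"x":24,"y":42,"z":0,"roll":0,"hand":46},{"x":24,"y":42,"z":0,"roll":0,"hand":46},{"x":24,"y":42,"z":0,"roll":0,"hand":46},{"x":24,"y":42,"z":0,"roll":0,"hand":46},{"x":24,"y":42,"z":0,"roll":0,"hand":46},{"x":24,"y":42,"z":0,"roll":0,"hand":46},{"x":24,"y":42,"z":0,"roll":0,"hand":46},{"x":0,"y":0,"z":0,"roll":0,"hand":46},{"x":0,"y":0,"z":0,"roll":0,"hand":46}])

```text
time: 2.35
position: [0.5963, 0.1215, 0.2917]
tool_rot: [-3.138, 0.135, 0.002]
ft_force: [-0.3, 0.1, -0.2]
grip_width: 0.526
grip_force: 0.0
```

>>> send_rows(rows=[{"x":0,"y":0,"z":-25,"roll":0,"hand":46},{"x":0,"y":0,"z":-25,"roll":0,"hand":46},{"x":0,"y":0,"z":-20,"roll":0,"hand":46},{"x":0,"y":0,"z":0,"roll":0,"hand":46}])

```text
time: 2.75
position: [0.5948, 0.1167, 0.2196]
tool_rot: [3.135, -0.145, -0.008]
ft_force: [0.1, 0.8, -0.3]
grip_width: 0.529
grip_force: 0.0
```

```bash
cat > look.py <<'E'
from h import *
def two(f,t=(120,140,130,100),s=(200,110,130,100)):
    o=[]
    for n,(x,y,a,b) in(('top',t),('side',s)):
        im=get_image(n)[y:y+b,x:x+a];im=cv2.resize(im,(400,int(400*b/a)),interpolation=cv2.INTER_CUBIC)
        o.append(np.clip(255*(im/255.)**0.55,0,255).astype(np.uint8))
    h=min(i.shape[0] for i in o);cv2.imwrite('pics/'+f,np.hstack([i[:h] for i in o]))
E
python3 -c "
from look import *
two('k1.png')
s=get_state();print(s['position'])"
```

```text
[0.59655665 0.11822627 0.2228773 ]
```

View pics/k1.png

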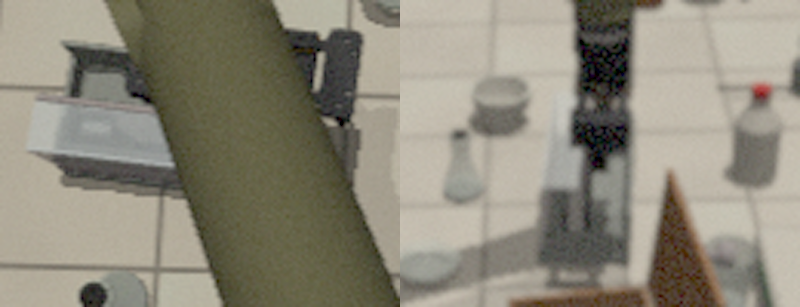

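The side view shows the hand above the gap, behind the bar at (600,150) in the mosaic. I'll continue down, sweep the bead forward and grip.

>>> send_rows(rows=[{"x":0,"y":1,"z":-20,"roll":0,"hand":46},{"x":0,"y":0,"z":-20,"roll":0,"hand":46},{"x":0,"y":0,"z":-20,"roll":0,"hand":46},{"x":0,"y":0,"z":-11,"roll":0,"hand":46},{"x":0,"y":0,"z":0,"roll":0,"hand":46}])

```text
time: 3.35
position: [0.5963, 0.1202, 0.151]
tool_rot: [3.138, -0.142, -0.002]
ft_force: [0.7, 0.2, 0.3]
grip_width: 0.528
grip_force: 0.0
```

>>> send_rows(rows=[{"x":-9,"y":0.8,"z":0,"roll":0,"hand":46},{"x":-9,"y":0.8,"z":0,"roll":0,"hand":46},{"x":-9,"y":0.8,"z":0,"roll":0,"hand":46},{"x":-8,"y":0.7,"z":0,"roll":0,"hand":46},{"x":0,"y":0,"z":0,"roll":0,"hand":46},{"x":0,"y":0,"z":0,"roll":0,"hand":46}])

```text
time: 3.95
position: [0.5619, 0.1242, 0.152]
tool_rot: [-3.138, 0.14, -0.003]
ft_force: [4.3, -0.2, 2.7]
grip_width: 0.53
grip_force: 2.2
```

>>> send_rows(rows=[{"x":0,"y":0,"z":0,"roll":0,"hand":25},{"x":0,"y":0,"z":0,"roll":0,"hand":25},{"x":0,"y":0,"z":0,"roll":0,"hand":25},{"x":0,"y":0,"z":0,"roll":0,"hand":25},{"x":0,"y":0,"z":0,"roll":0,"hand":25},{"x":0,"y":0,"z":0,"roll":0,"hand":25}])

```text
time: 4.55
position: [0.5611, 0.124, 0.1507]
tool_rot: [3.138, -0.14, -0.002]
ft_force: [3.7, 2.7, -2.1]
grip_width: 0.36
grip_force: 40.4
```

Gripped at 0.36 × 87 = 31 mm, which is the bar's width. Next I'll lift it clear of the ribs, ease back so the flap shuts, then lift straight up.

>>> send_rows(rows=[{"x":0,"y":0,"z":8,"roll":0,"hand":25},{"x":0,"y":0,"z":12,"roll":0,"hand":25},{"x":0,"y":0,"z":12,"roll":0,"hand":25},{"x":9,"y":-0.8,"z":2,"roll":0,"hand":25},{"x":9,"y":-0.8,"z":0,"roll":0,"hand":25},{"x":9,"y":-0.8,"z":0,"roll":0,"hand":25},{"x":9,"y":-0.8,"z":0,"roll":0,"hand":25},{"x":0,"y":0,"z":0,"roll":0,"hand":25}])

```text
time: 5.35
position: [0.5982, 0.1205, 0.1846]
tool_rot: [-3.138, 0.142, 0.002]
ft_force: [-0.1, 0.2, -2.3]
grip_width: 0.364
grip_force: 40.0
```

>>> send_rows(rows=[{"x":0,"y":0,"z":20,"roll":0,"hand":25},{"x":0,"y":0,"z":30,"roll":0,"hand":25},{"x":0,"y":0,"z":30,"roll":0,"hand":25},{"x":0,"y":0,"z":25,"roll":0,"hand":25},{"x":0,"y":0,"z":0,"roll":0,"hand":25}])

```text
time: 5.85
position: [0.5986, 0.122, 0.2939]
tool_rot: [-3.137, 0.139, -0.008]
ft_force: [0.2, 0.5, -0.6]
grip_width: 0.366
grip_force: 40.0
```

```bash
python3 - <<'E'
from h import *
C=(.567,-.218,.1117)
for p in((.03,-.079),(-.03,-.079),(.03,-.015),(-.03,-.015),(.035,.066),(-.035,.066)):print(p,np.round(w(C,(*p,0))[:2]*1000))
for u in((435/1.5625,213/1.5625),(582/1.5625,201/1.5625)):
  for t in(1.6,1.7,1.8):
    x=.081-.162*np.cos(t);z=.1105+.162*np.sin(t)
    print(t,[np.round(proj('top',w(C,(x,s*.121,z)))*1.5625) for s in(1,-1)],[np.round(proj('side',w(C,(x,s*.121,z)))*1.5625) for s in(1,-1)])
  break
print(get_state()['position'],get_state()['grip_width'])
E
```

```text
(0.03, -0.079) [ 606. -293.]
(-0.03, -0.079) [ 546. -300.]
(0.03, -0.015) [ 598. -230.]
(-0.03, -0.015) [ 539. -236.]
(0.035, 0.066) [ 594. -149.]
(-0.035, 0.066) [ 525. -156.]
1.6 [array([438., 225.]), array([586., 213.])] [array([440., 256.]), array([465., 326.])]
1.7 [array([437., 216.]), array([585., 204.])] [array([447., 256.]), array([473., 326.])]
1.8 [array([436., 207.]), array([583., 195.])] [array([454., 257.]), array([482., 326.])]
[0.59861482 0.12200199 0.29394691] 0.36584363871110187
```

>>> send_rows(rows=[{"x":0,"y":-41,"z":0,"roll":1.1,"hand":25},{"x":0,"y":-41,"z":0,"roll":1.1,"hand":25},{"x":0,"y":-41,"z":0,"roll":1.1,"hand":25},{"x":0,"y":-41,"z":0,"roll":1.1,"hand":25},{"x":0,"y":-41,"z":0,"roll":1.1,"hand":25},{"x":0,"y":-41,"z":0,"roll":1.1,"hand":25},{"x":1,"y":-41,"z":0,"roll":1.1,"hand":25},{"x":2,"y":-41,"z":0,"roll":1.2,"hand":25},{"x":2,"y":-41,"z":0,"roll":1.2,"hand":25},{"x":2,"y":-41,"z":0,"roll":1.2,"hand":25}])

```text
time: 6.85
position: [0.6037, -0.2904, 0.2882]
tool_rot: [-3.135, -0.171, 0.004]
ft_force: [-0.3, 0.0, -1.7]
grip_width: 0.366
grip_force: 40.0
```

>>> send_rows(rows=[{"x":0,"y":0,"z":0,"roll":0,"hand":25},{"x":0,"y":0,"z":0,"roll":0,"hand":25}])

```text
time: 7.05
position: [0.6034, -0.2904, 0.2877]
tool_rot: [-3.135, -0.165, 0.005]
ft_force: [-0.3, 0.7, -1.4]
grip_width: 0.362
grip_force: 40.0
```

```bash
python3 -c "
from look import *
two('k2.png',(250,100,130,120),(190,130,130,120))
s=get_state();print(s['position'],s['grip_width'])
C=(.567,-.218,.1117)
print([np.round(proj('side',w(C,p))) for p in((.03,-.075,.16),(.03,-.075,.26))])"
```

```text
[ 0.60446658 -0.28733676  0.28900657] 0.3639135852686958
[array([275., 229.]), array([276., 204.])]
```

View pics/k2.png

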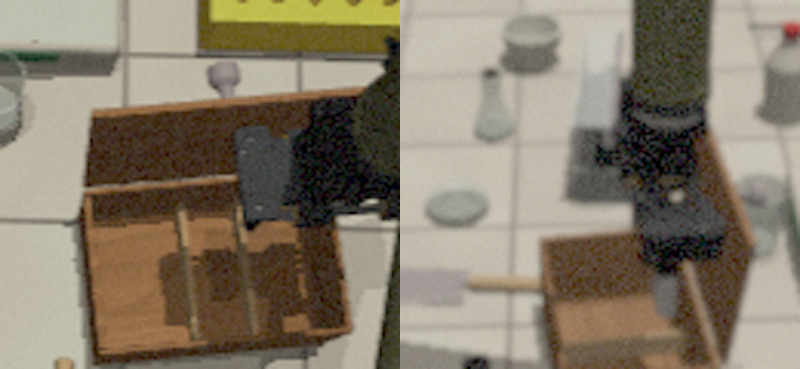

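The bar hangs upright over the narrow right-hand compartment, with its lower end at (665,300) in the mosaic. Lowering it in.

>>> send_rows(rows=[{"x":0,"y":0,"z":-30,"roll":0,"hand":25},{"x":0,"y":0,"z":-30,"roll":0,"hand":25},{"x":0,"y":0,"z":-30,"roll":0,"hand":25},{"x":0,"y":0,"z":-30,"roll":0,"hand":25},{"x":0,"y":0,"z":-20,"roll":0,"hand":25},{"x":0,"y":0,"z":-9,"roll":0,"hand":25},{"x":0,"y":0,"z":-3,"roll":0,"hand":25},{"x":0,"y":0,"z":0,"roll":0,"hand":25}])

```text
time: 7.95
position: [0.605, -0.2885, 0.1389]
tool_rot: [3.137, 0.171, 0.001]
ft_force: [-0.3, 0.4, -0.5]
grip_width: 0.361
grip_force: 40.0
```

>>> send_rows(rows=[{"x":0,"y":0,"z":-2,"roll":0,"hand":25},{"x":0,"y":0,"z":0,"roll":0,"hand":25},{"x":0,"y":0,"z":0,"roll":0,"hand":40},{"x":0,"y":0,"z":0,"roll":0,"hand":40},{"x":0,"y":0,"z":0,"roll":0,"hand":40},{"x":0,"y":0,"z":15,"roll":0,"hand":40},{"x":0,"y":0,"z":45,"roll":0,"hand":40},{"x":0,"y":0,"z":45,"roll":0,"hand":40},{"x":0,"y":0,"z":45,"roll":0,"hand":46},{"x":0,"y":0,"z":0,"roll":0,"hand":46}])

```text
time: 8.95
position: [0.6077, -0.2895, 0.296]
tool_rot: [3.13, 0.169, 0.02]
ft_force: [1.8, 0.0, 0.0]
grip_width: 0.511
grip_force: 0.0
```

>>> send_rows(rows=[{"x":0,"y":47,"z":1,"roll":-1.1,"hand":46},{"x":0,"y":47,"z":1,"roll":-1.1,"hand":46},{"x":0,"y":47,"z":1,"roll":-1.1,"hand":46},{"x":0,"y":47,"z":1,"roll":-1.1,"hand":46},{"x":0,"y":47,"z":1,"roll":-1.1,"hand":46},{"x":0,"y":47,"z":1,"roll":-1.1,"hand":46},{"x":0,"y":47,"z":0,"roll":-1.2,"hand":46},{"x":0,"y":47,"z":0,"roll":-1.2,"hand":46},{"x":-1,"y":47,"z":0,"roll":-1.2,"hand":46},{"x":-1,"y":47,"z":0,"roll":-1.2,"hand":46}])

```text
time: 9.95
position: [0.6022, 0.1826, 0.2933]
tool_rot: [3.138, -0.145, 0.002]
ft_force: [0.4, 1.1, 0.5]
grip_width: 0.527
grip_force: 0.0
```

>>> send_rows(rows=[{"x":0,"y":0,"z":0,"roll":0,"hand":46},{"x":0,"y":0,"z":0,"roll":0,"hand":46},{"x":0,"y":0,"z":0,"roll":0,"hand":46}])

```text
time: 10.25
position: [0.6029, 0.1794, 0.2925]
tool_rot: [3.137, -0.145, 0.001]
ft_force: [-0.3, -0.1, -0.6]
grip_width: 0.528
grip_force: 0.0
```

```bash
python3 -c "
from look import *
two('k3.png',(120,100,256,150),(160,130,160,120))
s=get_state();print(s['position'],s['tool_rot'],s['grip_width'])"
```

```text
[0.6030794  0.17859384 0.29236424] [ 3.13708639e+00 -1.48026166e-01  3.05010018e-04] 0.528336885523773
```

View pics/k3.png

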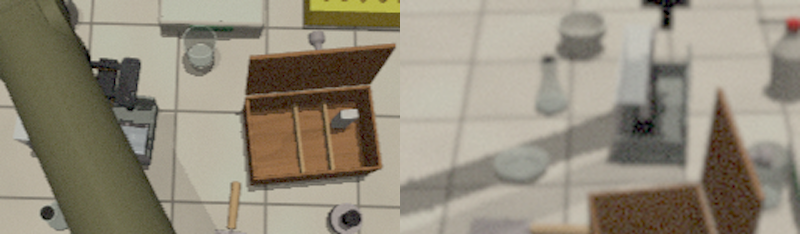

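Bar 1 stands in the right compartment at (345,118), and the flap is shut. Now for the second bar.

>>> send_rows(rows=[{"x":0,"y":0,"z":-30,"roll":0,"hand":46},{"x":0,"y":0,"z":-30,"roll":0,"hand":46},{"x":0,"y":0,"z":-30,"roll":0,"hand":46},{"x":0,"y":0,"z":-30,"roll":0,"hand":46},{"x":0,"y":0,"z":-21,"roll":0,"hand":46},{"x":0,"y":0,"z":0,"roll":0,"hand":46}])

```text
time: 10.95
position: [0.601, 0.178, 0.1479]
tool_rot: [3.136, -0.147, -0.01]
ft_force: [0.0, -0.3, -0.6]
grip_width: 0.525
grip_force: 0.0
```

>>> send_rows(rows=[{"x":-9,"y":0.8,"z":0,"roll":0,"hand":46},{"x":-9,"y":0.8,"z":0,"roll":0,"hand":46},{"x":-9,"y":0.8,"z":0,"roll":0,"hand":46},{"x":-8,"y":0.7,"z":0,"roll":0,"hand":46},{"x":0,"y":0,"z":0,"roll":0,"hand":46},{"x":0,"y":0,"z":0,"roll":0,"hand":25},{"x":0,"y":0,"z":0,"roll":0,"hand":25},{"x":0,"y":0,"z":0,"roll":0,"hand":25},{"x":0,"y":0,"z":0,"roll":0,"hand":25},{"x":0,"y":0,"z":0,"roll":0,"hand":25}])

```text
time: 11.95
position: [0.5673, 0.1843, 0.151]
tool_rot: [-3.138, 0.143, 0.001]
ft_force: [3.4, 2.7, -0.3]
grip_width: 0.361
grip_force: 40.4
```

>>> send_rows(rows=[{"x":0,"y":0,"z":8,"roll":0,"hand":25},{"x":0,"y":0,"z":12,"roll":0,"hand":25},{"x":0,"y":0,"z":12,"roll":0,"hand":25},{"x":9,"y":-0.8,"z":2,"roll":0,"hand":25},{"x":9,"y":-0.8,"z":0,"roll":0,"hand":25},{"x":9,"y":-0.8,"z":0,"roll":0,"hand":25},{"x":9,"y":-0.8,"z":0,"roll":0,"hand":25},{"x":0,"y":0,"z":0,"roll":0,"hand":25}])

```text
time: 12.75
position: [0.6043, 0.1802, 0.1845]
tool_rot: [-3.138, 0.145, 0.002]
ft_force: [-1.2, 0.5, -1.5]
grip_width: 0.363
grip_force: 39.8
```

>>> send_rows(rows=[{"x":0,"y":0,"z":20,"roll":0,"hand":25},{"x":0,"y":0,"z":30,"roll":0,"hand":25},{"x":0,"y":0,"z":30,"roll":0,"hand":25},{"x":0,"y":0,"z":25,"roll":0,"hand":25},{"x":0,"y":0,"z":0,"roll":0,"hand":25},{"x":0,"y":0,"z":0,"roll":0,"hand":25}])

```text
time: 13.35
position: [0.6031, 0.1809, 0.29]
tool_rot: [3.138, -0.142, -0.001]
ft_force: [-0.8, -0.4, -1.5]
grip_width: 0.363
grip_force: 39.8
```

>>> send_rows(rows=[{"x":-6,"y":-47,"z":0,"roll":1.1,"hand":25},{"x":-6,"y":-47,"z":0,"roll":1.1,"hand":25},{"x":-6,"y":-47,"z":0,"roll":1.1,"hand":25},{"x":-6,"y":-47,"z":0,"roll":1.1,"hand":25},{"x":-6,"y":-48,"z":0,"roll":1.1,"hand":25},{"x":-6,"y":-48,"z":0,"roll":1.1,"hand":25},{"x":-6,"y":-48,"z":0,"roll":1.2,"hand":25},{"x":-6,"y":-48,"z":0,"roll":1.2,"hand":25},{"x":-5,"y":-48,"z":0,"roll":1.2,"hand":25},{"x":-5,"y":-48,"z":0,"roll":1.2,"hand":25}])

```text
time: 14.35
position: [0.544, -0.2969, 0.2881]
tool_rot: [-3.135, -0.17, 0.005]
ft_force: [0.3, -0.3, -1.1]
grip_width: 0.364
grip_force: 39.8
```

>>> send_rows(rows=[{"x":0,"y":0,"z":0,"roll":0,"hand":25},{"x":0,"y":0,"z":0,"roll":0,"hand":25},{"x":0,"y":0,"z":-30,"roll":0,"hand":25},{"x":0,"y":0,"z":-20,"roll":0,"hand":25},{"x":0,"y":0,"z":0,"roll":0,"hand":25}])

```text
time: 14.85
position: [0.5438, -0.2924, 0.236]
tool_rot: [-3.132, -0.174, 0.01]
ft_force: [0.4, -0.2, -0.9]
grip_width: 0.364
grip_force: 39.8
```

>>> send_rows(rows=[{"x":0,"y":0,"z":-30,"roll":0,"hand":25},{"x":0,"y":0,"z":-30,"roll":0,"hand":25},{"x":0,"y":0,"z":-25,"roll":0,"hand":25},{"x":0,"y":0,"z":-12,"roll":0,"hand":25},{"x":0,"y":0,"z":-4,"roll":0,"hand":25},{"x":0,"y":0,"z":0,"roll":0,"hand":25},{"x":0,"y":0,"z":0,"roll":0,"hand":25}])

```text
time: 15.55
position: [0.5465, -0.2955, 0.1409]
tool_rot: [3.136, 0.169, 0.003]
ft_force: [0.3, 0.8, -0.9]
grip_width: 0.365
grip_force: 39.8
```

>>> send_rows(rows=[{"x":0,"y":0,"z":-3,"roll":0,"hand":25},{"x":0,"y":0,"z":0,"roll":0,"hand":25},{"x":0,"y":0,"z":0,"roll":0,"hand":40},{"x":0,"y":0,"z":0,"roll":0,"hand":40},{"x":0,"y":0,"z":0,"roll":0,"hand":40},{"x":0,"y":0,"z":15,"roll":0,"hand":40},{"x":0,"y":0,"z":45,"roll":0,"hand":40},{"x":0,"y":0,"z":45,"roll":0,"hand":40},{"x":0,"y":0,"z":47,"roll":0,"hand":46},{"x":0,"y":0,"z":0,"roll":0,"hand":46}])

```text
time: 16.55
position: [0.5488, -0.2959, 0.2976]
tool_rot: [3.129, 0.169, 0.019]
ft_force: [0.5, -0.3, 0.2]
grip_width: 0.515
grip_force: 0.0
```

>>> send_rows(rows=[{"x":5,"y":48,"z":0,"roll":-1.1,"hand":46},{"x":5,"y":48,"z":0,"roll":-1.1,"hand":46},{"x":5,"y":48,"z":0,"roll":-1.1,"hand":46},{"x":5,"y":48,"z":0,"roll":-1.1,"hand":46},{"x":6,"y":48,"z":0,"roll":-1.1,"hand":46},{"x":6,"y":48,"z":0,"roll":-1.1,"hand":46},{"x":6,"y":48,"z":0,"roll":-1.2,"hand":46},{"x":6,"y":48,"z":0,"roll":-1.2,"hand":46},{"x":6,"y":48,"z":0,"roll":-1.2,"hand":46},{"x":6,"y":48,"z":0,"roll":-1.2,"hand":46}])

```text
time: 17.55
position: [0.6015, 0.1864, 0.2892]
tool_rot: [3.138, -0.145, 0.002]
ft_force: [0.8, -0.1, -0.0]
grip_width: 0.526
grip_force: 0.0
```

>>> send_rows(rows=[{"x":5,"y":46,"z":0,"roll":0,"hand":46},{"x":1,"y":10,"z":0,"roll":0,"hand":46},{"x":0,"y":0,"z":0,"roll":0,"hand":46},{"x":0,"y":0,"z":0,"roll":0,"hand":46},{"x":0,"y":0,"z":-30,"roll":0,"hand":46},{"x":0,"y":0,"z":-30,"roll":0,"hand":46},{"x":0,"y":0,"z":0,"roll":0,"hand":46}])

```text
time: 18.25
position: [0.6065, 0.2359, 0.2241]
tool_rot: [3.133, -0.149, -0.01]
ft_force: [-0.5, -0.6, -0.5]
grip_width: 0.532
grip_force: 0.0
```

>>> send_rows(rows=[{"x":0,"y":0,"z":-30,"roll":0,"hand":46},{"x":0,"y":0,"z":-30,"roll":0,"hand":46},{"x":0,"y":0,"z":-17,"roll":0,"hand":46},{"x":0,"y":0,"z":0,"roll":0,"hand":46},{"x":0,"y":0,"z":0,"roll":0,"hand":46}])

```text
time: 18.75
position: [0.6083, 0.2403, 0.1527]
tool_rot: [-3.138, 0.145, -0.002]
ft_force: [-0.1, -0.2, -0.4]
grip_width: 0.531
grip_force: 0.0
```

>>> send_rows(rows=[{"x":-9,"y":0.8,"z":0,"roll":0,"hand":46},{"x":-9,"y":0.8,"z":0,"roll":0,"hand":46},{"x":-9,"y":0.8,"z":0,"roll":0,"hand":46},{"x":-8,"y":0.7,"z":0,"roll":0,"hand":46},{"x":0,"y":0,"z":0,"roll":0,"hand":46},{"x":0,"y":0,"z":0,"roll":0,"hand":25},{"x":0,"y":0,"z":0,"roll":0,"hand":25},{"x":0,"y":0,"z":0,"roll":0,"hand":25},{"x":0,"y":0,"z":0,"roll":0,"hand":25},{"x":0,"y":0,"z":0,"roll":0,"hand":25}])

```text
time: 19.75
position: [0.5723, 0.244, 0.1508]
tool_rot: [-3.138, 0.143, 0.001]
ft_force: [3.9, 3.2, -0.6]
grip_width: 0.368
grip_force: 40.3
```

>>> send_rows(rows=[{"x":0,"y":0,"z":8,"roll":0,"hand":25},{"x":0,"y":0,"z":12,"roll":0,"hand":25},{"x":0,"y":0,"z":12,"roll":0,"hand":25},{"x":9,"y":-0.8,"z":2,"roll":0,"hand":25},{"x":9,"y":-0.8,"z":0,"roll":0,"hand":25},{"x":9,"y":-0.8,"z":0,"roll":0,"hand":25},{"x":9,"y":-0.8,"z":0,"roll":0,"hand":25},{"x":0,"y":0,"z":0,"roll":0,"hand":25}])

```text
time: 20.55
position: [0.6093, 0.2401, 0.1845]
tool_rot: [3.138, -0.145, -0.002]
ft_force: [-0.1, 0.1, -1.6]
grip_width: 0.365
grip_force: 39.8
```

>>> send_rows(rows=[{"x":0,"y":0,"z":20,"roll":0,"hand":25},{"x":0,"y":0,"z":30,"roll":0,"hand":25},{"x":0,"y":0,"z":30,"roll":0,"hand":25},{"x":0,"y":0,"z":25,"roll":0,"hand":25},{"x":0,"y":0,"z":0,"roll":0,"hand":25},{"x":0,"y":0,"z":0,"roll":0,"hand":25}])

```text
time: 21.15
position: [0.608, 0.2409, 0.29]
tool_rot: [3.138, -0.142, -0.001]
ft_force: [-0.1, -0.4, -2.6]
grip_width: 0.363
grip_force: 39.8
```

>>> send_rows(rows=[{"x":-4,"y":-47,"z":0,"roll":1.1,"hand":25},{"x":-4,"y":-47,"z":0,"roll":1.1,"hand":25},{"x":-4,"y":-47,"z":0,"roll":1.1,"hand":25},{"x":-4,"y":-47,"z":0,"roll":1.1,"hand":25},{"x":-4,"y":-47,"z":0,"roll":1.1,"hand":25},{"x":-4,"y":-47,"z":0,"roll":1.1,"hand":25},{"x":-4,"y":-47,"z":0,"roll":1.2,"hand":25},{"x":-4,"y":-48,"z":0,"roll":1.2,"hand":25},{"x":-4,"y":-48,"z":0,"roll":1.2,"hand":25},{"x":-4,"y":-48,"z":0,"roll":1.2,"hand":25}])

```text
time: 22.15
position: [0.567, -0.2341, 0.2881]
tool_rot: [-3.135, -0.171, 0.005]
ft_force: [0.7, -0.2, -1.3]
grip_width: 0.363
grip_force: 39.8
```

>>> send_rows(rows=[{"x":0,"y":0,"z":0,"roll":0,"hand":25},{"x":0,"y":0,"z":0,"roll":0,"hand":25},{"x":0,"y":0,"z":-30,"roll":0,"hand":25},{"x":0,"y":0,"z":-20,"roll":0,"hand":25},{"x":0,"y":0,"z":0,"roll":0,"hand":25},{"x":0,"y":0,"z":0,"roll":0,"hand":25}])

```text
time: 22.75
position: [0.5685, -0.2308, 0.2399]
tool_rot: [-3.136, -0.173, 0.002]
ft_force: [-0.3, 0.2, -0.7]
grip_width: 0.367
grip_force: 39.8
```

```bash
python3 -c "
from look import *
two('k4.png',(120,100,256,150),(160,130,160,120))
s=get_state();print(s['position'],s['tool_rot'],s['grip_width'])"
```

```text
[ 0.56929993 -0.23159615  0.24149379] [3.13636969e+00 1.71258167e-01 2.57565615e-03] 0.3612188772012241
```

View pics/k4.png

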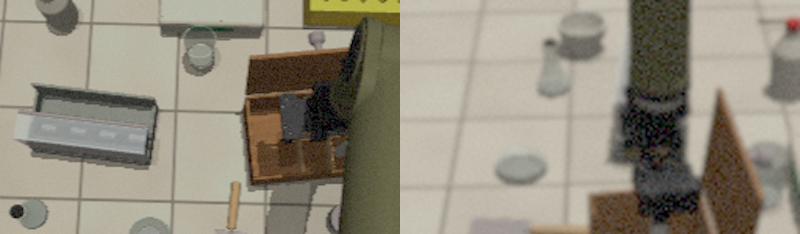

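The dispenser is now empty, with four bright slot floors visible at (48–135, 128–135), and its flap is shut. I'll lower the third bar.

>>> send_rows(rows=[{"x":0,"y":0,"z":-30,"roll":0,"hand":25},{"x":0,"y":0,"z":-30,"roll":0,"hand":25},{"x":0,"y":0,"z":-25,"roll":0,"hand":25},{"x":0,"y":0,"z":-14,"roll":0,"hand":25},{"x":0,"y":0,"z":-5,"roll":0,"hand":25},{"x":0,"y":0,"z":0,"roll":0,"hand":25},{"x":0,"y":0,"z":0,"roll":0,"hand":25}])

```text
time: 23.55
position: [0.5695, -0.2326, 0.1378]
tool_rot: [3.136, 0.169, 0.004]
ft_force: [0.1, 0.3, -1.4]
grip_width: 0.365
grip_force: 39.9
```

>>> send_rows(rows=[{"x":0,"y":0,"z":0,"roll":0,"hand":25},{"x":0,"y":0,"z":0,"roll":0,"hand":25},{"x":0,"y":0,"z":0,"roll":0,"hand":40},{"x":0,"y":0,"z":0,"roll":0,"hand":40},{"x":0,"y":0,"z":0,"roll":0,"hand":40},{"x":0,"y":0,"z":15,"roll":0,"hand":40},{"x":0,"y":0,"z":45,"roll":0,"hand":40},{"x":0,"y":0,"z":45,"roll":0,"hand":40},{"x":0,"y":0,"z":50,"roll":0,"hand":50},{"x":0,"y":0,"z":0,"roll":0,"hand":50}])

```text
time: 24.55
position: [0.572, -0.2326, 0.3008]
tool_rot: [3.13, 0.169, 0.02]
ft_force: [0.8, -0.6, -0.1]
grip_width: 0.546
grip_force: 0.0
```

```bash
cat > blob.py <<'E'
from h import *
def blob(im,n,p,r=10,thr=45):
    u,v=np.round(proj(n,p)).astype(int);g=cv2.cvtColor(im,cv2.COLOR_BGR2GRAY)[v-r:v+r+1,u-r:u+r+1]
    m=(g<thr).astype(np.uint8);k,l,st,ce=cv2.connectedComponentsWithStats(m)
    return [(st[i,4],st[i,:4].tolist(),np.round(ce[i]+[u-r,v-r],1)) for i in range(1,k) if st[i,4]>4],(u,v)
if __name__=='__main__':
    t=get_image('top');s=get_image('side');cv2.imwrite('pics/t5.png',t);cv2.imwrite('pics/s5.png',s)
    for nm,p in(('flask',(.405,.275,.09)),('can',(.409,-.290,.088))):
        for n,im in(('top',t),('side',s)):print(nm,n,blob(im,n,p))
E
python3 blob.py
```

```text
flask top ([], (np.int64(151), np.int64(236)))
flask side ([], (np.int64(219), np.int64(155)))
can top ([(np.int32(348), [0, 0, 21, 21], array([346. , 240.7]))], (np.int64(344), np.int64(240)))
can side ([(np.int32(89), [6, 8, 9, 13], array([214.4, 251.2]))], (np.int64(214), np.int64(247)))
```

```bash
python3 - <<'E'
from blob import *
t=cv2.imread('pics/t5.png');s=cv2.imread('pics/s5.png')
P=(.405,.32,.09)
print(blob(t,'top',P,14,40));print(blob(s,'side',P,12,50))
print(blob(cv2.imread('pics/top0.png'),'top',(.405,.275,.09),12,40));print(blob(cv2.imread('pics/side0.png'),'side',(.405,.275,.09),12,50))
E
```

```text
([(np.int32(58), [6, 9, 8, 9], array([130.5, 235.1]))], (np.int64(135), np.int64(236)))
([(np.int32(5), [12, 9, 3, 2], array([219.8, 146.6])), (np.int32(18), [18, 11, 7, 5], array([227.6, 150.6]))], (np.int64(219), np.int64(149)))
([(np.int32(66), [7, 8, 9, 9], array([150. , 236.1]))], (np.int64(151), np.int64(236)))
([(np.int32(27), [17, 3, 8, 8], array([227.8, 149.9])), (np.int32(6), [11, 10, 3, 2], array([219. , 153.5]))], (np.int64(219), np.int64(155)))
```

```bash
python3 - <<'E'
from h import *
print(ray('top',131,235.6,.093),tri((131,235.6),(219.8,146.6)))
print(ray('top',150.5,236.6,.093),tri((150.5,236.6),(219,153.5)))
print(ray('side',219.8,147,.093))
s=get_state();print(s['position'])
E
```

```text
[0.40577444 0.33213735 0.093     ] [0.40663822 0.33082585 0.09717457]
[0.40433731 0.27518807 0.093     ] [0.40511731 0.27433223 0.09631892]
[0.40729088 0.33464675 0.093     ]
[ 0.56927135 -0.23245628  0.29399189]
```

The flask has been knocked to (0.406, 0.331), with triangulated height 97 mm, which fits. Going there with the hand wider; it is round, so no turn is needed.

>>> send_rows(rows=[{"x":-12,"y":43,"z":0,"roll":0,"hand":60},{"x":-12,"y":43,"z":0,"roll":0,"hand":60},{"x":-12,"y":43,"z":0,"roll":0,"hand":60},{"x":-12,"y":43,"z":0,"roll":0,"hand":60},{"x":-13,"y":43,"z":0,"roll":0,"hand":60},{"x":-13,"y":43,"z":0,"roll":0,"hand":60},{"x":-13,"y":43,"z":0,"roll":0,"hand":60},{"x":-13,"y":43,"z":0,"roll":0,"hand":60},{"x":-13,"y":43,"z":0,"roll":0,"hand":60},{"x":-13,"y":43,"z":0,"roll":0,"hand":60}])

```text
time: 25.65
position: [0.4409, 0.1986, 0.2902]
tool_rot: [3.136, 0.168, -0.003]
ft_force: [0.8, 0.5, -0.1]
grip_width: 0.693
grip_force: 0.0
```

>>> send_rows(rows=[{"x":-12,"y":44,"z":0,"roll":0,"hand":60},{"x":-12,"y":44,"z":0,"roll":0,"hand":60},{"x":-13,"y":45,"z":0,"roll":0,"hand":60},{"x":0,"y":0,"z":-20,"roll":0,"hand":60},{"x":0,"y":0,"z":-30,"roll":0,"hand":60},{"x":0,"y":0,"z":-30,"roll":0,"hand":60},{"x":0,"y":0,"z":0,"roll":0,"hand":60},{"x":0,"y":0,"z":0,"roll":0,"hand":60},{"x":0,"y":0,"z":0,"roll":0,"hand":60}])

```text
time: 26.55
position: [0.4059, 0.331, 0.2126]
tool_rot: [-3.136, -0.169, -0.002]
ft_force: [0.3, -0.7, 0.4]
grip_width: 0.687
grip_force: 0.0
```

```bash
python3 -c "
from look import *
two('k6.png',(90,170,130,100),(170,100,100,77))
s=get_state();print(s['position'],s['tool_rot'],s['grip_width'])"
```

```text
[0.40617279 0.33100757 0.21276601] [-3.1362298  -0.16840312 -0.00349406] 0.688712169624983
```

View pics/k6.png

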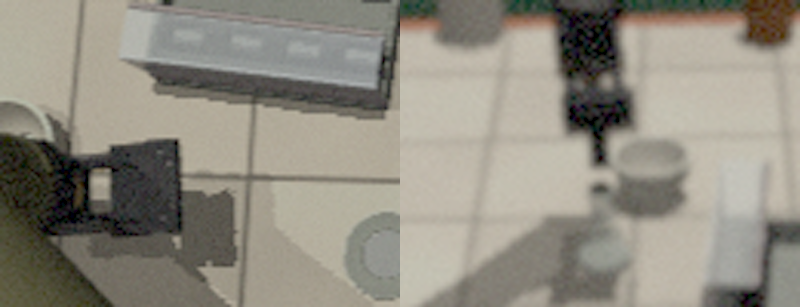

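The fingers at (598,150) are directly over the stopper at (600,190). Descend and grip the neck.

>>> send_rows(rows=[{"x":0,"y":0,"z":-25,"roll":0,"hand":60},{"x":0,"y":0,"z":-25,"roll":0,"hand":60},{"x":0,"y":0,"z":-25,"roll":0,"hand":60},{"x":0,"y":0,"z":-13,"roll":0,"hand":60},{"x":0,"y":0,"z":0,"roll":0,"hand":60},{"x":0,"y":0,"z":0,"roll":0,"hand":22},{"x":0,"y":0,"z":0,"roll":0,"hand":22},{"x":0,"y":0,"z":0,"roll":0,"hand":22},{"x":0,"y":0,"z":0,"roll":0,"hand":22},{"x":0,"y":0,"z":0,"roll":0,"hand":22}], force=25)

```text
time: 27.65
position: [0.4058, 0.3309, 0.1239]
tool_rot: [-3.136, -0.169, -0.002]
ft_force: [-0.8, -0.1, 1.6]
grip_width: 0.37
grip_force: 25.0
```

>>> send_rows(rows=[{"x":0,"y":0,"z":0,"roll":0,"hand":22},{"x":0,"y":0,"z":0,"roll":0,"hand":22}])

```text
time: 27.85
position: [0.4058, 0.3309, 0.1239]
tool_rot: [-3.137, -0.169, -0.001]
ft_force: [0.8, -0.9, 5.5]
grip_width: 0.375
grip_force: 25.0
```

The opening of 32.5 mm with an upward push suggests the tips sit on the cone. I'll reopen, rise a little and grip again.

>>> send_rows(rows=[{"x":0,"y":0,"z":0,"roll":0,"hand":55},{"x":0,"y":0,"z":0,"roll":0,"hand":55},{"x":0,"y":0,"z":7,"roll":0,"hand":55},{"x":0,"y":0,"z":0,"roll":0,"hand":55},{"x":0,"y":0,"z":0,"roll":0,"hand":22},{"x":0,"y":0,"z":0,"roll":0,"hand":22},{"x":0,"y":0,"z":0,"roll":0,"hand":22},{"x":0,"y":0,"z":0,"roll":0,"hand":22},{"x":0,"y":0,"z":0,"roll":0,"hand":22},{"x":0,"y":0,"z":0,"roll":0,"hand":22}], force=25)

```text
time: 28.85
position: [0.4054, 0.3305, 0.1301]
tool_rot: [3.137, 0.169, -0.0]
ft_force: [0.1, 0.2, -0.6]
grip_width: 0.356
grip_force: 24.7
```

>>> send_rows(rows=[{"x":0,"y":0,"z":10,"roll":0,"hand":22},{"x":0,"y":0,"z":20,"roll":0,"hand":22},{"x":0,"y":0,"z":20,"roll":0,"hand":22},{"x":0,"y":0,"z":0,"roll":0,"hand":22},{"x":0,"y":0,"z":0,"roll":0,"hand":22}])

```text
time: 29.35
position: [0.4056, 0.3303, 0.1804]
tool_rot: [3.137, 0.169, 0.001]
ft_force: [-0.2, -0.3, -2.3]
grip_width: 0.355
grip_force: 24.7
```

```bash
python3 -c "
from look import *
two('k7.png',(90,170,130,100),(185,115,80,60))
s=get_state();print(s['position'],s['tool_rot'],s['grip_width'],s['ft_force'])"
```

```text
[0.40504068 0.32987455 0.17933561] [ 3.13583245e+00  1.68858439e-01 -2.20432293e-03] 0.361266375964638 [ 0.62159082  0.09568756 -1.79092148]
```

View pics/k7.png

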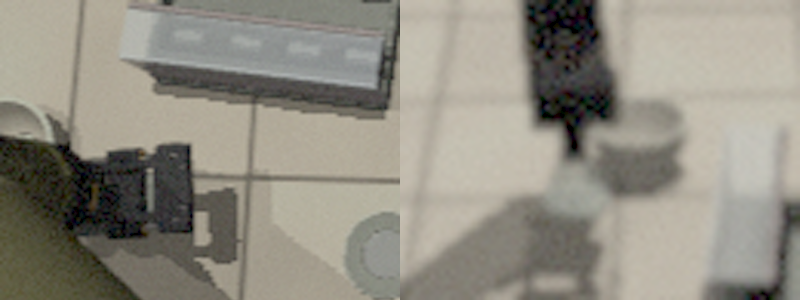

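The flask hangs upright in the grip, with its base at about (580,205). Next I'll lift it and carry it to the back of the wide compartment.

>>> send_rows(rows=[{"x":0,"y":0,"z":30,"roll":0,"hand":22},{"x":0,"y":0,"z":40,"roll":0,"hand":22},{"x":0,"y":0,"z":42,"roll":0,"hand":22},{"x":17,"y":-43,"z":0,"roll":0,"hand":22},{"x":17,"y":-43,"z":0,"roll":0,"hand":22},{"x":17,"y":-43,"z":0,"roll":0,"hand":22},{"x":17,"y":-43,"z":0,"roll":0,"hand":22},{"x":17,"y":-43,"z":0,"roll":0,"hand":22},{"x":17,"y":-43,"z":0,"roll":0,"hand":22},{"x":17,"y":-43,"z":0,"roll":0,"hand":22}], force=32)

```text
time: 30.45
position: [0.5244, 0.0275, 0.2913]
tool_rot: [3.137, 0.169, -0.002]
ft_force: [0.7, 0.8, -1.1]
grip_width: 0.355
grip_force: 31.7
```

>>> send_rows(rows=[{"x":17,"y":-44,"z":0,"roll":0,"hand":22},{"x":17,"y":-44,"z":0,"roll":0,"hand":22},{"x":17,"y":-45,"z":0,"roll":0,"hand":22},{"x":16,"y":-45,"z":0,"roll":0,"hand":22},{"x":0,"y":0,"z":0,"roll":0,"hand":22},{"x":0,"y":0,"z":0,"roll":0,"hand":22},{"x":0,"y":0,"z":0,"roll":0,"hand":22}])

```text
time: 31.15
position: [0.5912, -0.1469, 0.2913]
tool_rot: [-3.135, -0.172, 0.002]
ft_force: [-0.2, 0.5, -1.5]
grip_width: 0.355
grip_force: 31.8
```

```bash
python3 - <<'E'
from h import *
s=get_state();print(s['position'],s['tool_rot'],s['grip_width'],s['ft_force'])
cv2.imwrite('pics/s8.png',get_image('side'));cv2.imwrite('pics/t8.png',get_image('top'))
E
```

```text
[ 0.59119    -0.14690423  0.29131487] [-3.13525986e+00 -1.71883229e-01  2.19720002e-03] 0.3549527544835421 [-0.2301701   0.46997754 -1.52172427]
```

>>> send_rows(rows=[{"x":0,"y":-1,"z":-30,"roll":0,"hand":22},{"x":0,"y":0,"z":-30,"roll":0,"hand":22},{"x":0,"y":0,"z":-30,"roll":0,"hand":22},{"x":0,"y":0,"z":-30,"roll":0,"hand":22},{"x":0,"y":0,"z":-20,"roll":0,"hand":22},{"x":0,"y":0,"z":-9,"roll":0,"hand":22},{"x":0,"y":0,"z":-3,"roll":0,"hand":22},{"x":0,"y":0,"z":0,"roll":0,"hand":22},{"x":0,"y":0,"z":0,"roll":0,"hand":22}])

```text
time: 32.15
position: [0.5924, -0.1493, 0.1418]
tool_rot: [3.136, 0.17, 0.003]
ft_force: [0.1, 0.2, -2.8]
grip_width: 0.359
grip_force: 31.8
```

>>> send_rows(rows=[{"x":0,"y":0,"z":-2,"roll":0,"hand":22},{"x":0,"y":0,"z":-2,"roll":0,"hand":22},{"x":0,"y":0,"z":0,"roll":0,"hand":22},{"x":0,"y":0,"z":0,"roll":0,"hand":22}])

```text
time: 32.55
position: [0.5915, -0.1495, 0.1364]
tool_rot: [3.137, 0.169, 0.0]
ft_force: [0.3, -0.1, -1.0]
grip_width: 0.359
grip_force: 31.8
```

>>> send_rows(rows=[{"x":0,"y":0,"z":-1,"roll":0,"hand":22},{"x":0,"y":0,"z":0,"roll":0,"hand":34},{"x":0,"y":0,"z":0,"roll":0,"hand":50},{"x":0,"y":0,"z":0,"roll":0,"hand":50},{"x":0,"y":0,"z":0,"roll":0,"hand":50},{"x":0,"y":0,"z":15,"roll":0,"hand":50},{"x":0,"y":0,"z":45,"roll":0,"hand":50},{"x":0,"y":0,"z":45,"roll":0,"hand":50},{"x":0,"y":0,"z":50,"roll":0,"hand":60},{"x":0,"y":0,"z":0,"roll":0,"hand":60}])

```text
time: 33.55
position: [0.595, -0.1489, 0.2993]
tool_rot: [3.132, 0.169, 0.02]
ft_force: [0.7, -0.1, -0.5]
grip_width: 0.654
grip_force: 0.0
```

>>> send_rows(rows=[{"x":0,"y":48,"z":0,"roll":0,"hand":60},{"x":0,"y":48,"z":0,"roll":0,"hand":60},{"x":0,"y":48,"z":0,"roll":0,"hand":60},{"x":0,"y":48,"z":0,"roll":0,"hand":60},{"x":0,"y":48,"z":0,"roll":0,"hand":60},{"x":0,"y":0,"z":0,"roll":0,"hand":60}])

```text
time: 34.15
position: [0.5895, 0.1007, 0.2918]
tool_rot: [-3.131, -0.19, -0.002]
ft_force: [-0.6, 0.8, 0.2]
grip_width: 0.688
grip_force: 0.0
```

```bash
cat > b9.py <<'E'
from blob import *
t=get_image('top');s=get_image('side');cv2.imwrite('pics/t9.png',t);cv2.imwrite('pics/s9.png',s)
C=(.567,-.218,.1117)
P=(.409,-.290,.088)
for nm,P in(('can',P),('flask',w(C,(.032,.066,.100)))):
    for n,im in(('top',t),('side',s)):
        for th in(35,45):print(nm,n,th,blob(im,n,P,14,th))
print(blob(cv2.imread('pics/top0.png'),'top',(.409,-.29,.088),14,35),blob(cv2.imread('pics/side0.png'),'side',(.409,-.29,.088),14,35))
print(get_state()['position'])
E
python3 b9.py
```

```text
can top 35 ([(np.int32(26), [0, 9, 8, 15], array([331.8, 242.5])), (np.int32(110), [8, 9, 13, 11], array([343.9, 240. ]))], (np.int64(344), np.int64(240)))
can top 45 ([(np.int32(35), [0, 8, 9, 17], array([332.2, 243.2])), (np.int32(125), [7, 8, 14, 14], array([343.8, 240.2]))], (np.int64(344), np.int64(240)))
can side 35 ([(np.int32(76), [11, 13, 7, 14], array([214.5, 252.9]))], (np.int64(214), np.int64(247)))
can side 45 ([(np.int32(88), [11, 13, 7, 15], array([214.3, 253.1]))], (np.int64(214), np.int64(247)))
flask top 35 ([(np.int32(288), [0, 0, 29, 28], array([296.9, 168.4])), (np.int32(53), [10, 9, 8, 9], array([296.6, 176.3]))], (np.int64(297), np.int64(177)))
flask top 45 ([(np.int32(371), [0, 0, 29, 29], array([297.5, 170.3])), (np.int32(19), [2, 24, 17, 5], array([292.4, 189.9]))], (np.int64(297), np.int64(177)))
flask side 35 ([(np.int32(7), [27, 0, 2, 5], array([281.7, 202.9])), (np.int32(452), [0, 4, 29, 25], array([267.9, 215.8]))], (np.int64(268), np.int64(215)))
flask side 45 ([(np.int32(6), [3, 0, 6, 3], array([259.5, 201.8])), (np.int32(12), [27, 0, 2, 8], array([281.7, 203.8])), (np.int32(534), [0, 4, 29, 25], array([267.8, 215.9]))], (np.int64(268), np.int64(215)))
([(np.int32(29), [0, 9, 9, 16], array([332. , 242.7])), (np.int32(116), [8, 9, 13, 12], array([344., 240.]))], (np.int64(344), np.int64(240))) ([(np.int32(75), [12, 13, 6, 14], array([214.5, 252.8]))], (np.int64(214), np.int64(247)))
[0.59111254 0.09268286 0.29096327]
```

```bash
python3 - <<'E'
from h import *
print(ray('top',344.9,240,.092),ray('side',214.5,249,.092),tri((344.9,240),(214.5,249)))
print(ray('top',343.9,240,.092))
E
```

```text
[ 0.40899107 -0.29130348  0.092     ] [ 0.41117829 -0.30240439  0.092     ] [ 0.40978223 -0.29344321  0.08310063]
[ 0.40891678 -0.28838631  0.092     ]
```

>>> send_rows(rows=[{"x":-20,"y":-42,"z":0,"roll":0,"hand":60},{"x":-20,"y":-42,"z":0,"roll":0,"hand":60},{"x":-20,"y":-42,"z":0,"roll":0,"hand":60},{"x":-20,"y":-42,"z":0,"roll":0,"hand":60},{"x":-20,"y":-42,"z":0,"roll":0,"hand":60},{"x":-20,"y":-42,"z":0,"roll":0,"hand":60},{"x":-20,"y":-42,"z":0,"roll":0,"hand":60},{"x":-20,"y":-43,"z":0,"roll":0,"hand":60},{"x":-22,"y":-44,"z":0,"roll":0,"hand":60},{"x":0,"y":0,"z":0,"roll":0,"hand":60}])

```text
time: 35.25
position: [0.4036, -0.2994, 0.2902]
tool_rot: [3.135, 0.145, -0.004]
ft_force: [-0.4, -0.4, 0.7]
grip_width: 0.692
grip_force: 0.0
```

>>> send_rows(rows=[{"x":0,"y":0,"z":-30,"roll":0,"hand":60},{"x":0,"y":0,"z":-30,"roll":0,"hand":60},{"x":0,"y":0,"z":-20,"roll":0,"hand":60},{"x":0,"y":0,"z":0,"roll":0,"hand":60},{"x":0,"y":0,"z":0,"roll":0,"hand":60},{"x":0,"y":0,"z":0,"roll":0,"hand":60}])

```text
time: 35.85
position: [0.41, -0.2913, 0.2119]
tool_rot: [3.135, 0.168, 0.003]
ft_force: [0.3, 0.5, -0.5]
grip_width: 0.689
grip_force: 0.0
```

```bash
python3 - <<'E'
from blob import *
s=get_image('side');cv2.imwrite('pics/s10.png',s)
print(blob(s,'side',(.409,-.29,.06),16,35));st=get_state();print(st['position'],st['tool_rot'])
print(proj('side',(.409,-.29,.092)),proj('side',(.409,-.29,.14)))
E
```

```text
([(np.int32(136), [11, 0, 8, 26], array([214. , 250.3]))], (np.int64(215), np.int64(253)))
[ 0.41012075 -0.29117484  0.21186105] [3.13498607e+00 1.68234578e-01 2.75442622e-03]
[213.99274216 246.30189011] [213.04133274 235.40357806]
```

The can is still in place and the hand is centred over it. Descending to grip the knob.

>>> send_rows(rows=[{"x":0,"y":0,"z":-25,"roll":0,"hand":60},{"x":0,"y":0,"z":-25,"roll":0,"hand":60},{"x":0,"y":0,"z":-25,"roll":0,"hand":60},{"x":0,"y":0,"z":-17,"roll":0,"hand":60},{"x":0,"y":0,"z":0,"roll":0,"hand":60},{"x":0,"y":0,"z":0,"roll":0,"hand":18},{"x":0,"y":0,"z":0,"roll":0,"hand":18},{"x":0,"y":0,"z":0,"roll":0,"hand":18},{"x":0,"y":0,"z":0,"roll":0,"hand":18},{"x":0,"y":0,"z":0,"roll":0,"hand":18}], force=40)

```text
time: 36.9
position: [0.4099, -0.2912, 0.1191]
tool_rot: [3.135, 0.169, 0.002]
ft_force: [0.1, -1.0, 2.7]
grip_width: 0.351
grip_force: 40.0
```

>>> send_rows(rows=[{"x":0,"y":0,"z":0,"roll":0,"hand":18},{"x":0,"y":0,"z":10,"roll":0,"hand":18},{"x":0,"y":0,"z":20,"roll":0,"hand":18},{"x":0,"y":0,"z":0,"roll":0,"hand":18},{"x":0,"y":0,"z":0,"roll":0,"hand":18}])

```text
time: 37.4
position: [0.4093, -0.2903, 0.1482]
tool_rot: [3.137, 0.169, -0.0]
ft_force: [-0.2, -0.1, -2.3]
grip_width: 0.352
grip_force: 40.0
```

>>> send_rows(rows=[{"x":0,"y":0,"z":40,"roll":0,"hand":18},{"x":0,"y":0,"z":50,"roll":0,"hand":18},{"x":0,"y":0,"z":48,"roll":0,"hand":18},{"x":28,"y":33,"z":0,"roll":0,"hand":18},{"x":28,"y":34,"z":0,"roll":0,"hand":18},{"x":28,"y":34,"z":0,"roll":0,"hand":18},{"x":30,"y":34,"z":0,"roll":0,"hand":18},{"x":0,"y":0,"z":0,"roll":0,"hand":18},{"x":0,"y":0,"z":0,"roll":0,"hand":18},{"x":0,"y":0,"z":0,"roll":0,"hand":18}])

```text
time: 38.4
position: [0.5225, -0.1565, 0.2851]
tool_rot: [-3.137, -0.167, 0.004]
ft_force: [-0.4, -0.4, -2.3]
grip_width: 0.345
grip_force: 40.0
```

>>> send_rows(rows=[{"x":0,"y":0,"z":-35,"roll":0,"hand":18},{"x":0,"y":0,"z":-35,"roll":0,"hand":18},{"x":0,"y":0,"z":-30,"roll":0,"hand":18},{"x":0,"y":0,"z":-25,"roll":0,"hand":18},{"x":0,"y":0,"z":-20,"roll":0,"hand":18},{"x":0,"y":0,"z":-10,"roll":0,"hand":18},{"x":0,"y":0,"z":0,"roll":0,"hand":18},{"x":0,"y":0,"z":0,"roll":0,"hand":18}])

```text
time: 39.2
position: [0.5237, -0.1562, 0.132]
tool_rot: [3.137, 0.167, 0.001]
ft_force: [0.6, -0.3, -2.0]
grip_width: 0.35
grip_force: 40.0
```

>>> send_rows(rows=[{"x":0,"y":0,"z":-3,"roll":0,"hand":18},{"x":0,"y":0,"z":-2,"roll":0,"hand":18},{"x":0,"y":0,"z":-1,"roll":0,"hand":18},{"x":0,"y":0,"z":0,"roll":0,"hand":18},{"x":0,"y":0,"z":0,"roll":0,"hand":18}])

```text
time: 39.7
position: [0.5236, -0.1554, 0.1254]
tool_rot: [3.137, 0.169, 0.0]
ft_force: [0.9, 0.7, -2.1]
grip_width: 0.353
grip_force: 40.0
```

>>> send_rows(rows=[{"x":0,"y":0,"z":-1.5,"roll":0,"hand":18},{"x":0,"y":0,"z":0,"roll":0,"hand":18},{"x":0,"y":0,"z":0,"roll":0,"hand":33},{"x":0,"y":0,"z":0,"roll":0,"hand":48},{"x":0,"y":0,"z":0,"roll":0,"hand":48},{"x":0,"y":0,"z":15,"roll":0,"hand":48},{"x":0,"y":0,"z":45,"roll":0,"hand":48},{"x":0,"y":0,"z":50,"roll":0,"hand":48},{"x":0,"y":0,"z":50,"roll":0,"hand":0},{"x":0,"y":0,"z":10,"roll":0,"hand":0}])

```text
time: 40.7
position: [0.5262, -0.155, 0.3009]
tool_rot: [3.132, 0.17, 0.015]
ft_force: [0.5, 0.0, -0.1]
grip_width: 0.442
grip_force: 0.0
```

>>> send_rows(rows=[{"x":0,"y":30,"z":25,"roll":0,"hand":0},{"x":0,"y":40,"z":25,"roll":0,"hand":0},{"x":0,"y":40,"z":25,"roll":0,"hand":0},{"x":0,"y":45,"z":0,"roll":0,"hand":0},{"x":0,"y":45,"z":0,"roll":0,"hand":0},{"x":0,"y":0,"z":0,"roll":0,"hand":0},{"x":0,"y":0,"z":0,"roll":0,"hand":0}])

```text
time: 41.4
position: [0.523, 0.0462, 0.3691]
tool_rot: [3.136, 0.175, 0.0]
ft_force: [0.6, -0.9, 0.1]
grip_width: 0.003
grip_force: 0.0
```

```bash
python3 -c "
from look import *
two('k11.png',(260,110,125,110),(210,145,110,100))
s=get_state();print(s['position'],s['tool_rot'],s['grip_width'])
C=(.567,-.218,.1117)
for th in(1.6,1.7,1.8):
    x=.081-.162*np.cos(th);z=.1105+.162*np.sin(th)
    print(th,[np.round((proj('top',w(C,(x,s*.121,z)))-[260,110])*3.2) for s in(1,-1)],[np.round((proj('side',w(C,(x,s*.121,z)))-[210,145])*400/110)+[400,0] for s in(1,-1)])
"
```

```text
[0.52345799 0.04322295 0.3686377 ] [ 3.13642170e+00  1.66625800e-01 -8.88653601e-04] 0.004718194754545101
1.6 [array([ 66., 109.]), array([369.,  84.])] [array([660.,  69.]), array([719., 232.])]
1.7 [array([64., 90.]), array([365.,  65.])] [array([677.,  69.]), array([738., 231.])]
1.8 [array([62., 72.]), array([361.,  48.])] [array([693.,  70.]), array([757., 232.])]
```

View pics/k11.png

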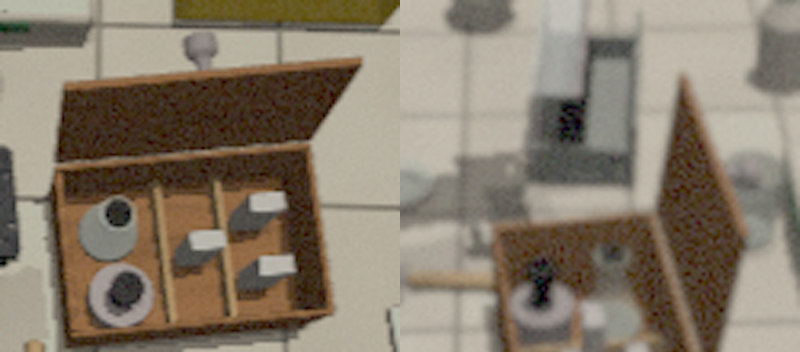

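All three bars, the flask and the can stand in their compartments. The lid is open at about 1.73 rad, with its edge running from (63,85) to (360,60). Now I'll bring the closed fingers over the lid and down behind it, beside the knob.

>>> send_rows(rows=[{"x":34,"y":-30,"z":0,"roll":0,"hand":0},{"x":34,"y":-35,"z":0,"roll":0,"hand":0},{"x":34,"y":-35,"z":0,"roll":0,"hand":0},{"x":34,"y":-35,"z":0,"roll":0,"hand":0},{"x":35,"y":-35,"z":0,"roll":0,"hand":0},{"x":2,"y":-18,"z":0,"roll":0,"hand":0},{"x":0,"y":0,"z":0,"roll":0,"hand":0},{"x":0,"y":0,"z":0,"roll":0,"hand":0}])

```text
time: 42.3
position: [0.6958, -0.1437, 0.3685]
tool_rot: [-3.136, -0.168, 0.002]
ft_force: [0.6, 0.3, -0.0]
grip_width: 0.003
grip_force: 0.0
```

>>> send_rows(rows=[{"x":0,"y":0,"z":-20,"roll":0,"hand":0},{"x":0,"y":0,"z":-20,"roll":0,"hand":0},{"x":0,"y":0,"z":-20,"roll":0,"hand":0},{"x":0,"y":0,"z":0,"roll":0,"hand":0},{"x":0,"y":0,"z":0,"roll":0,"hand":0}])

```text
time: 42.8
position: [0.6959, -0.1421, 0.3101]
tool_rot: [3.136, 0.172, 0.001]
ft_force: [0.0, -0.3, 0.8]
grip_width: 0.008
grip_force: 0.0
```

Now push the lid along its arc in small rows, about 0.1 rad each.

>>> send_rows(rows=[{"x":-9.3,"y":-1,"z":-1.2,"roll":0,"hand":0},{"x":-9.3,"y":-1,"z":-1.2,"roll":0,"hand":0},{"x":-9.3,"y":-1,"z":-1.2,"roll":0,"hand":0},{"x":-9.3,"y":-1,"z":-1.2,"roll":0,"hand":0},{"x":-11.2,"y":-1.3,"z":-0.8,"roll":0,"hand":0},{"x":-11.2,"y":-1.3,"z":-0.8,"roll":0,"hand":0},{"x":-11.2,"y":-1.3,"z":-0.8,"roll":0,"hand":0},{"x":0,"y":0,"z":0,"roll":0,"hand":0}])

```text
time: 43.6
position: [0.6239, -0.152, 0.3016]
tool_rot: [3.136, 0.167, -0.003]
ft_force: [-0.4, -0.2, 0.3]
grip_width: 0.007
grip_force: 0.0
```

```bash
python3 -c "
from h import *
s=get_state();print(s['position'],s['ft_force']);C=(.567,-.218,.1117)
d=s['position'][:2]-np.array(C[:2]);print('case xy',d@[np.cos(C[2]),np.sin(C[2])],d@[-np.sin(C[2]),np.cos(C[2])])"
```

```text
[ 0.62390927 -0.15204401  0.30155992] [-0.35890421 -0.16700206  0.28609847]
case xy 0.06390658561984537 0.05920140331240371
```

>>> send_rows(rows=[{"x":-11.9,"y":-1.3,"z":-3.8,"roll":0,"hand":0},{"x":-11.9,"y":-1.3,"z":-3.8,"roll":0,"hand":0}])

```text
time: 43.8
position: [0.602, -0.1543, 0.2942]
tool_rot: [3.137, 0.169, 0.002]
ft_force: [2.0, -0.3, -0.9]
grip_width: 0.004
grip_force: 0.9
```

```bash
cat > lid.py <<'E'
from h import *
# lid angle: score edge-of-lid hypotheses by warping colour of the outer-face quad vs picture at start
C=(.567,-.218,.1117)
im=get_image('side').astype(int);cv2.imwrite('pics/lidnow.png',im.astype(np.uint8))
r=im[...,2]-im[...,0]  # wood is reddish: R-B
out=[]
for th in np.arange(0,1.9,.05):
    v=[]
    for y in(-.11,-.1,-.09):
        for rr,sg in((.155,1),(.172,-1)):
            p=w(C,(.081-rr*np.cos(th)+.004*np.sin(th),y,.1105+rr*np.sin(th)+.004*np.cos(th)));u=proj('side',p)
            v.append(sg*cv2.getRectSubPix(r.astype(np.float32),(1,1),tuple(map(float,u)))[0,0])
    out.append((round(sum(v)/3,1),round(th,2)))
print(sorted(out,reverse=True)[:5])
s=get_state();print(s['position'],s['ft_force'])
E
python3 lid.py
```

```text
[(np.float32(42.2), np.float64(0.0)), (np.float32(33.0), np.float64(0.05)), (np.float32(24.0), np.float64(0.1)), (np.float32(15.9), np.float64(0.15)), (np.float32(9.9), np.float64(0.7))]
[ 0.60003271 -0.15462488  0.29335703] [-0.34758562 -0.26059275 -0.94958882]
```

The 2 N reading on the tool confirms the fingers are pushing the lid. Continuing along the arc.

>>> send_rows(rows=[{"x":-10.8,"y":-1.2,"z":-6,"roll":0,"hand":0},{"x":-10.8,"y":-1.2,"z":-6,"roll":0,"hand":0},{"x":-9.4,"y":-1.1,"z":-8,"roll":0,"hand":0},{"x":-9.4,"y":-1.1,"z":-8,"roll":0,"hand":0}])

```text
time: 44.25
position: [0.5615, -0.1588, 0.266]
tool_rot: [3.137, 0.169, 0.001]
ft_force: [1.6, 0.2, 0.5]
grip_width: 0.006
grip_force: 0.7
```

>>> send_rows(rows=[{"x":-7.7,"y":-0.9,"z":-9.8,"roll":0,"hand":0},{"x":-7.7,"y":-0.9,"z":-9.8,"roll":0,"hand":0}])

```text
time: 44.45
position: [0.546, -0.1605, 0.2462]
tool_rot: [3.137, 0.169, 0.001]
ft_force: [0.6, -0.7, 0.6]
grip_width: 0.006
grip_force: 0.6
```

>>> send_rows(rows=[{"x":-5.6,"y":-0.6,"z":-11.2,"roll":0,"hand":0},{"x":-5.6,"y":-0.6,"z":-11.2,"roll":0,"hand":0},{"x":-2.7,"y":-0.3,"z":-9,"roll":0,"hand":0},{"x":-2.7,"y":-0.3,"z":-9,"roll":0,"hand":0}])

```text
time: 44.85
position: [0.5292, -0.1622, 0.2051]
tool_rot: [-3.137, -0.169, 0.001]
ft_force: [0.5, 0.7, 0.6]
grip_width: 0.004
grip_force: 0.5
```

>>> send_rows(rows=[{"x":-1.3,"y":0,"z":-6,"roll":0,"hand":0},{"x":-1.3,"y":0,"z":-6,"roll":0,"hand":0},{"x":0,"y":0,"z":-4,"roll":0,"hand":0}])

```text
time: 45.15
position: [0.5266, -0.1621, 0.1895]
tool_rot: [-3.137, -0.169, 0.001]
ft_force: [-0.7, -0.0, 0.2]
grip_width: 0.001
grip_force: 0.4
```

>>> send_rows(rows=[{"x":0,"y":0,"z":-2,"roll":0,"hand":0},{"x":0,"y":0,"z":0,"roll":0,"hand":0}])

```text
time: 45.35
position: [0.5267, -0.1621, 0.1886]
tool_rot: [3.137, 0.169, -0.002]
ft_force: [-3.3, 0.2, 5.9]
grip_width: 0.008
grip_force: 3.1
```

>>> send_rows(rows=[{"x":0,"y":0,"z":-2,"roll":0,"hand":0},{"x":0,"y":0,"z":0,"roll":0,"hand":0}])

```text
time: 45.55
position: [0.5268, -0.162, 0.1885]
tool_rot: [3.136, 0.169, -0.003]
ft_force: [-8.8, -0.0, 18.1]
grip_width: 0.007
grip_force: 9.2
```

A firm stop at tip height 118.5 mm means the lid is fully closed. Backing off upward.

>>> send_rows(rows=[{"x":0,"y":0,"z":5,"roll":0,"hand":0},{"x":0,"y":0,"z":30,"roll":0,"hand":0},{"x":0,"y":0,"z":45,"roll":0,"hand":0},{"x":0,"y":0,"z":45,"roll":0,"hand":0},{"x":-20,"y":40,"z":0,"roll":0,"hand":0},{"x":-20,"y":40,"z":0,"roll":0,"hand":0},{"x":0,"y":40,"z":0,"roll":0,"hand":0},{"x":0,"y":0,"z":0,"roll":0,"hand":0},{"x":0,"y":0,"z":0,"roll":0,"hand":0}])

```text
time: 46.45
position: [0.4869, -0.0413, 0.3112]
tool_rot: [3.135, 0.173, 0.001]
ft_force: [0.5, -0.6, 0.0]
grip_width: 0.005
grip_force: 0.0
```

```bash
python3 - <<'E'
from h import *
C=(.567,-.218,.1117)
t=get_image('top');cv2.imwrite('pics/tend.png',t);t0=cv2.imread('pics/top0.png')
# knob (grey steel, 159 mm up when shut) and lid colour; far rim lid gone?
for nm,p in(('lid',(0,-.06,.1185)),('lid',(-.06,.08,.1185)),('knob',(-.051,0,.1585)),('oldlid',(.1,-.06,.23))):
    u,v=np.round(proj('top',w(C,p))).astype(int);print(nm,(u,v),t[v-1:v+2,u-1:u+2].mean((0,1)).round(),t0[v-1:v+2,u-1:u+2].mean((0,1)).round())
# closed-lid front edge: reddish row extent along column
u=int(proj('top',w(C,(-.081,-.06,.1185)))[0]);c=t[:,u].astype(int);print('edge rows',proj('top',w(C,(-.081,-.06,.1185)))[1],(c[195:215,2]-c[195:215,0]).tolist())
print(get_state()['position'],get_state()['ft_force'])
E
```

```text
lid (np.int64(341), np.int64(183)) [20. 44. 78.] [19. 40. 73.]
lid (np.int64(296), np.int64(207)) [21. 22. 22.] [19. 45. 81.]
knob (np.int64(326), np.int64(200)) [ 85.  90. 100.] [17. 40. 73.]
oldlid (np.int64(347), np.int64(138)) [69. 83. 90.] [ 5.  8. 17.]
edge rows 210.18443388950226 [62, 65, 58, 58, 62, 60, 62, 60, 63, 63, 65, 59, 58, 66, 27, 15, 11, 15, 7, 10]
[ 0.48694324 -0.04273372  0.31100126] [-1.08711496 -0.21805112  0.17028139]
```

```bash
python3 -c "
from bench import close_job
print(close_job())"
```

```text
the job is handed in; nothing more can be done
None
```

The kit is packed and handed in: three bars are in the narrow compartments (the fourth slot was empty) and the flask and can are in the wide one. The lid closed gently, the flap last looked shut in a picture, and no verdict came back.

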